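# Mark a carving blank and set it on the easel

## Task

Push the wooden blank fully home under the marking press until its end is against the metal fence, then press the red plunger head all the way down to its stop to mark the wood and let it spring back up. Then take the blank out and lean it lengthwise on the small wooden easel, centred on it: either end down on the easel's base behind the toe batten, back resting on the prop, marked face outward. Leave the other things on the bench where they are.

Things in the scene. Friction and masses are not known exactly. Their poses are not given: they have to be found in the camera images.
- press: Green bench marking press, fixed. Origin below the plunger axis; +x is the feed direction into the press, z up. Bed 30 mm above the bench: x -205 to -40 mm a steel tongue 44 mm wide (the blank overhangs it 10 mm each side), then to +110 mm a green base 130 mm wide. An arm (x -20 to +105, y +-25 mm, 90 to 115 mm above the bench) and a sleeve (radius 18, top at 120 mm) carry the plunger.
- press_fence (a point): Middle of the aluminium fence face, at bed height, 25 mm from the press origin along its +x. Aluminium guide cheeks before it (inner faces at y +-35 mm of the press, x -60 to +25 mm, tops 52 mm above the bench) steer the blank with 3 mm play each side.
- plunger (a joint): Travel of the plunger in m: 0 up (sprung back), 0.025 down at its stop, where the head nearly meets the sleeve. Needs about 4 N to start and 9.5 N at the stop, and springs back by itself when released. At the stop the die just meets the top of the blank.
- plunger_top (a point): Centre of the top of the red mushroom-shaped plunger head (50 mm diameter, 20 mm thick), 165 mm above the bench when up, 140 mm when at the stop. Moves with the head.
- blank: Loose wooden blank, 190 x 64 x 18 mm, about 0.14 kg, lying on the press bed with its end between the cheeks, pulled out 35 to 75 mm from the fence. Origin at the centre of its underside; x along its length, toward the fence at the start; y across; z out of the upper face, the one that gets marked.
- blank_lead (a point): Centre of the blank's end face that goes against the fence (95 mm along +x from its centre, half way up its thickness).
- blank_tail (a point): Centre of the blank's other end face (95 mm along -x).
- easel: Pale wooden easel, fixed. Base 160 (x) x 130 (y) x 12 mm, origin at the centre of its underside, x from toe to prop, z up. Toe batten at x -77 to -65 mm, its top 30 mm above the bench. Prop 36 mm wide with a round rubber head (radius 10, 40 mm long in y, axis at x +24 mm, 74 mm above the bench). With its lower end against the batten the blank leans on it at 45 degrees.
- wax_tin: Brass-coloured tin, 80 mm diameter, 35 mm high, a bystander. Origin at the centre of its underside.
- glue_bottle: White bottle with orange cap, 60 mm diameter, 160 mm high, a bystander. Origin at the centre of its underside.
- sanding_block: Cork sanding block, 100 x 60 x 35 mm, a bystander. Origin at the centre of its underside.
- chisel: Wood-handled screwdriver, 190 mm long, lying, a bystander.
- offcut: Dark wood offcut, 120 x 70 x 30 mm, a bystander. Origin at the centre of its underside.
- pin_bowl: Blue bowl, 100 mm diameter, 45 mm high, a bystander. Origin at the centre of its underside.
Not all that is in view belongs to the job. What is shaped like the blank but green or turquoise is not meant.

How it is judged:
By the outcome, as a careful person would: the job done as asked, in the order asked, and still so for the second after the job is handed in, with the robot touching nothing.
It also fails if it takes over 64 s, if anything falls off the work surface, if the arm or the gripper's body presses on something with over 40 N, if the wrist force passes 120 N, or if a joint passes its speed limit or range.

## Robot

A 6-joint arm with a two-finger parallel gripper is mounted at the origin on the work surface. World frame = base frame: x ahead of the robot, y to its left, z up, the work surface at z = 0. Lengths are in mm, angles in rad, forces in N, time in s.
With the tool pointing down it reaches from about 275 to 1000 mm from the base axis. Payload 8.4 kg.
Tool frame: the origin (TCP) lies midway between the tips of the shut fingers; the grasp point (between the pads) lies 19 mm behind it; z points along the fingers, x is the direction in which the jaws open and shut, and the axes are right-handed (so a half turn about z gives the same grasp; the last joint's range is limited). The gripper opens to 85 mm and grips with 20 to 120 N. Pads are 22 mm wide; open, the fingers measure 114 mm over their backs; the gripper's body (76 mm by 85 mm) begins 54 mm behind the grasp point. The pads swing forward as they close: fully open they stand 13 mm farther back than shut.
Start: joints at [-1.328, 0.353, 1.633, -0, 1.155, -0.002], TCP at [151.475, -606.369, 231.281] pointing down, gripper open.
Joint ranges: [-2.63, 2.63], [-0.92, 2.1], [0.06, 2.66], [-1.3, 4.44], [0, 2.69], [-3.02, 3.02]. Speed limits (rad/s): [2.22, 2.22, 2.79, 3.14, 3.14, 3.14].

## Interface

Orientations are given as [roll, pitch, yaw] about the fixed x, y, z axes, in that order (R = Rz(yaw) Ry(pitch) Rx(roll)).
In Python, from rig import sense, grab_frame, camera_model, job gives the robot as it stands.
- The arm moves only by the tool arm_command, never from a script. Its argument "plan" is a list of rows, each an object with "translation": the shift along the tool's x, y, z in cm, a list of three; "twist": the turn about the tool's z in rad; "gripper": the opening, from 0 (shut) to 1 (fully open). A call has exactly 5 rows; each row is the pose to reach, as a shift and turn from the pose measured when the call began, along the tool's axes at that moment; what a row does not reach only later rows make up. A row lasts 1/12 s, in which the tool goes at most 41.7 mm and 7.16 degrees, less where a joint would pass 70% of its speed; a pose out of reach is approached as far as the arm can. A call with a gripper value outside its range is refused whole. The fingers move at their own pace and stop on an object; "squeeze" is the grip in N (left out, the last holds). Time passes only in rows, so rows that repeat a pose let the fingers close, or fill a call up. It gives the time, the measured TCP pose, the force and the opening at its end, in the units of the state.
- sense(): the state, without advancing time (a new reading comes with each control period).
- grab_frame(name): name is "scene" or "top" or "wrist"; returns the picture (480x640x3 uint8, blue, green, red); there is no depth.
- camera_model(name): a dict with "fx", "fy", "cx", "cy" (pixels), "pose" (4x4, takes a point from camera to world coordinates). Camera axes: x right, y down, z forward; pixel columns grow to the right and rows downward; lengths in mm; the calibration is good to about 2 mm. A picture is of the moment at which its call begins: read the wrist's pose just before it. camera_model takes no time and is no camera call; for the wrist camera it gives the pose at the moment of the call.
- job.sign_off(): hands the job in, once; it reports no verdict.
The state is a dict: "clock": time; "qpos": joint angles; "qvel": joint speeds; "joint_efforts": joint torques, N m; "eef_pos": TCP position; "tcp_rot": TCP orientation; "contact_force": force on the tool from outside, world axes, zero at the start; "wrist_torque": the same for the moment, N m; "opening": opening from 0.0 (shut) to 1.0 (fully open).
Only numpy, scipy, OpenCV 4.12 (cv2) and the standard library are available. Lean on these libraries where they do the work, as an engineer would, in place of code of your own. Each camera call takes 0.05 s, during which the arm holds its last target.

## Working session

There is one attempt and no reset: what is moved stays moved. The work goes in short steps, Python scripts to look and compute and a tool call to move; the robot and the scene stay as the last step left them, time stands still between calls to the robot, and variables do not carry over. Pictures are saved under pics/ and viewed, and the job is handed in when it is done.

Besides the shell and the picture viewer there is one more tool, called after "Request:" as name([rows], argument=value, ...), one row to a line, values as JSON. arm_command: Moves the arm, as the interface text tells. Its arguments: {"type":"object","properties":{"plan":{"type":"array","items":{"type":"object","properties":{"translation":{"type":"array","items":{"type":"number"}},"twist":{"type":"number"},"gripper":{"type":"number"}}}},"squeeze":{"type":"number"}},"required":["plan"]}

```bash
ls; mkdir -p pics
python3 - <<'E'
from rig import sense, grab_frame, camera_model, job
import cv2
for n in ["scene","top","wrist"]:
    m=camera_model(n); print(n,{k:(v if k!='pose' else [[round(float(a),3) for a in r] for r in v]) for k,v in m.items()})
    cv2.imwrite(f"pics/{n}0.png",grab_frame(n))
print(sense())
E
```

```text
pics
scene {'fx': 479.9814627419102, 'fy': 479.9814627419102, 'cx': 321.48265159340764, 'cy': 240.9828105801713, 'pose': [[-0.139, 0.666, -0.733, 1440.937], [0.99, 0.088, -0.108, 117.299], [-0.007, -0.741, -0.672, 965.441], [0.0, 0.0, 0.0, 1.0]]}
top {'fx': 614.5233921649992, 'fy': 614.5233921649992, 'cx': 317.19179061600124, 'cy': 227.00926615069827, 'pose': [[-0.029, -0.997, 0.074, 370.271], [-0.999, 0.03, 0.015, -47.817], [-0.017, -0.073, -0.997, 1658.282], [0.0, 0.0, 0.0, 1.0]]}
wrist {'fx': 384.92494408661116, 'fy': 384.92494408661116, 'cx': 319.63075590065785, 'cy': 236.42831747129662, 'pose': [[0.241, -0.918, -0.313, 232.177], [-0.97, -0.229, -0.077, -587.006], [-0.001, 0.323, -0.947, 374.218], [0.0, 0.0, 0.0, 1.0]]}
{'clock': 0.15, 'qpos': array([-1.32839902e+00,  3.53527328e-01,  1.63395347e+00,  1.12993921e-05,
        1.15521025e+00, -2.37249133e-03]), 'qvel': array([-6.20082885e-05,  6.02206286e-04, -2.25413699e-03, -1.31506866e-04,
        1.27094909e-03,  7.52108411e-04]), 'joint_efforts': array([-1.19754728e-03, -6.05638433e+01, -3.42337883e+01, -1.30889080e-04,
        6.13472977e-03,  1.88452688e-06]), 'eef_pos': array([ 151.3907952 , -606.01203074,  230.71444859]), 'tcp_rot': array([-3.14157972e+00,  1.09836385e-03, -1.32603109e+00]), 'contact_force': array([ 0.22960733,  0.69660179, -0.58360305]), 'wrist_torque': array([ 0.01865848, -0.05914917,  0.0329852 ]), 'opening': 1.000094698092426}
```

View pics/scene0.png

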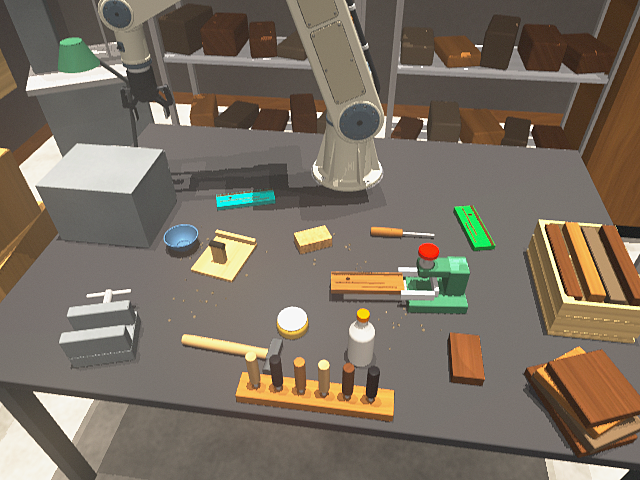

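View pics/top0.png

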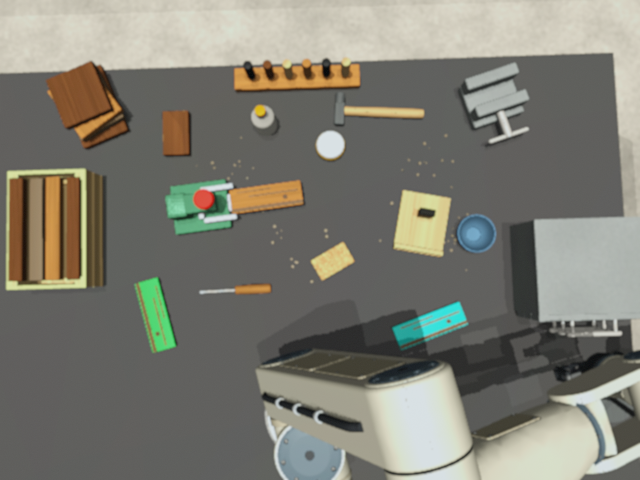

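View pics/wrist0.png

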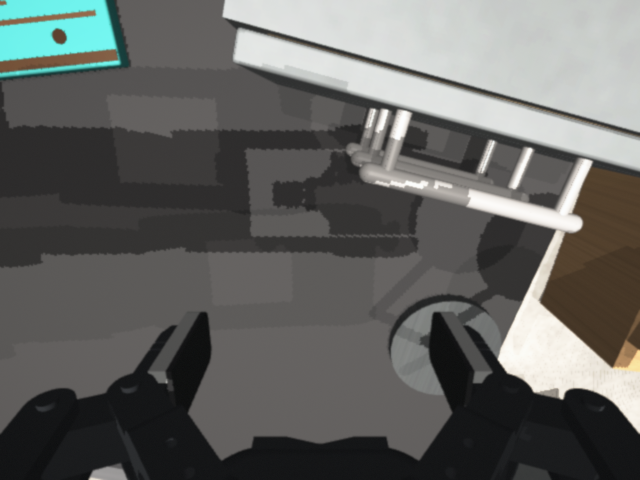

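Scene view: red plunger head at (428,252), blank at (367,284), easel at (225,255) with its batten on the robot side. Top view: head at (204,200), blank's tail end at (302,192), easel around (423,223). Now measuring by colour.

```bash
cat > h.py <<'E'
import numpy as np, cv2
from rig import sense, grab_frame, camera_model
def ray(m,uv,z):
    P=np.array(m["pose"]); d=P[:3,:3]@np.array([(uv[0]-m["cx"])/m["fx"],(uv[1]-m["cy"])/m["fy"],1.]); o=P[:3,3]
    return o+d*(z-o[2])/d[2]
def tri(ms,uvs):
    A=np.zeros((3,3));b=np.zeros(3)
    for m,uv in zip(ms,uvs):
        P=np.array(m["pose"]); d=P[:3,:3]@np.array([(uv[0]-m["cx"])/m["fx"],(uv[1]-m["cy"])/m["fy"],1.]); d/=np.linalg.norm(d)
        M=np.eye(3)-np.outer(d,d);A+=M;b+=M@P[:3,3]
    return np.linalg.solve(A,b)
def blobs(img,lo,hi,amin=30):
    hsv=cv2.cvtColor(img,cv2.COLOR_BGR2HSV); k=cv2.inRange(hsv,np.array(lo),np.array(hi))
    n,l,s,c=cv2.connectedComponentsWithStats(k)
    return k,l,[(i,s[i],c[i]) for i in range(1,n) if s[i][4]>=amin]
E
python3 - <<'E'
from h import *
t=cv2.imread("pics/top0.png"); s=cv2.imread("pics/scene0.png")
a=cv2.resize(t[150:270,150:320],None,fx=4.7,fy=4.7,interpolation=cv2.INTER_CUBIC)
cv2.imwrite("pics/tpress.png",a)
cv2.imwrite("pics/teasel.png",cv2.resize(t[175:270,380:500],None,fx=6,fy=6,interpolation=cv2.INTER_CUBIC))
cv2.imwrite("pics/seasel.png",cv2.resize(s[210:290,180:280],None,fx=7,fy=7,interpolation=cv2.INTER_CUBIC))
mt=camera_model("top");ms=camera_model("scene")
for im,m,n in((t,mt,'top'),(s,ms,'scene')):
    for lo,hi,nm in(((0,200,120),(6,255,255),'red'),((8,120,60),(17,255,255),'wood'),((18,60,120),(28,160,255),'pale')):
        k,l,b=blobs(im,lo,hi,60)
        for i,st,c in b: print(n,nm,st,c.round(1),ray(m,c,{'red':155,'wood':48,'pale':12}[nm]).round(0))
E
```

```text
top wood [ 234   60  126   31 2612] [296.9  77.6] [892.  19.  48.]
top wood [  47   62   81   86 3726] [ 85.2 103.2] [841. 589.  48.]
top wood [ 163  111   27   45 1172] [175.7 133. ] [752. 347.  48.]
top wood [  44  175   17  104 1743] [ 52.  227.1] [510. 678.  48.]
top wood [   9  177   15  105 1338] [ 16.  229.4] [507. 774.  48.]
top wood [  66  176   14  103 1401] [ 72.5 227.5] [507. 624.  48.]
top wood [ 228  180   76   30 1434] [266.  194.4] [580. 109.  48.]
top wood [232 202  72  12 217] [267.5 208. ] [543. 106.  48.]
top wood [235 284  36  10 316] [253.  288.6] [333. 149.  48.]
top pale [344 106  81  12 728] [384.3 111.6] [ 801. -215.   12.]
top pale [  8 177  11 106 137] [  9.7 232.5] [502. 810.  12.]
top pale [  29  178   51  107 1390] [ 41.1 238. ] [484. 724.  12.]
top pale [ 393  190   58   68 2214] [421.  224.9] [ 489. -301.   12.]
top pale [310 241  44  40 960] [332.1 260.7] [400. -60.  12.]
scene red [419 244  20  16 258] [428.4 251.3] [560. 252. 155.]
scene wood [ 524    0  114   74 3967] [582.   41.7] [-1262.  1096.    48.]
scene wood [200  13  46  43 895] [220.5  34
[... 2016 characters left out ...]
0  29 277] [346.4  83.4] [-690.  -73.   12.]
scene pale [ 0 80 14 18 69] [ 4.9 88.5] [ -443. -1627.    12.]
scene pale [294 225  35  20 266] [311.9 235. ] [378. -68.  12.]
scene pale [ 532  234  108  109 2583] [591.1 318.8] [599. 671.  12.]
scene pale [209 241  46  38 192] [231.7 257.3] [ 503. -281.   12.]
scene pale [191 247  21  27 173] [202.1 260.6] [ 527. -361.   12.]
scene pale [527 248  10  34  65] [531.8 265. ] [423. 559.  12.]
scene pale [570 258  16  43  61] [578.1 280.7] [468. 672.  12.]
scene pale [277 326  31  13 120] [292.5 334.2] [745. -59.  12.]
scene pale [182 337  86  24 376] [224.2 347.3] [ 804. -213.   12.]
scene pale [223 341  45   9  60] [243.8 344.9] [ 791. -169.   12.]
```

View pics/tpress.png

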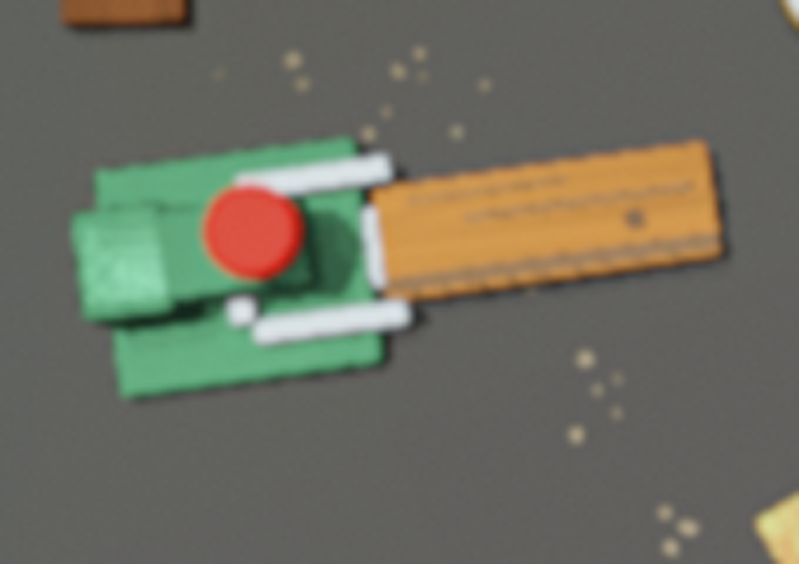

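View pics/teasel.png

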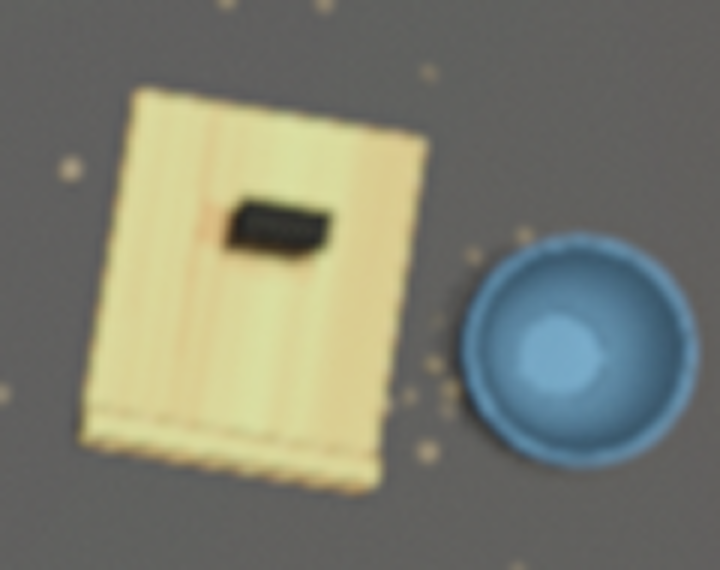

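View pics/seasel.png

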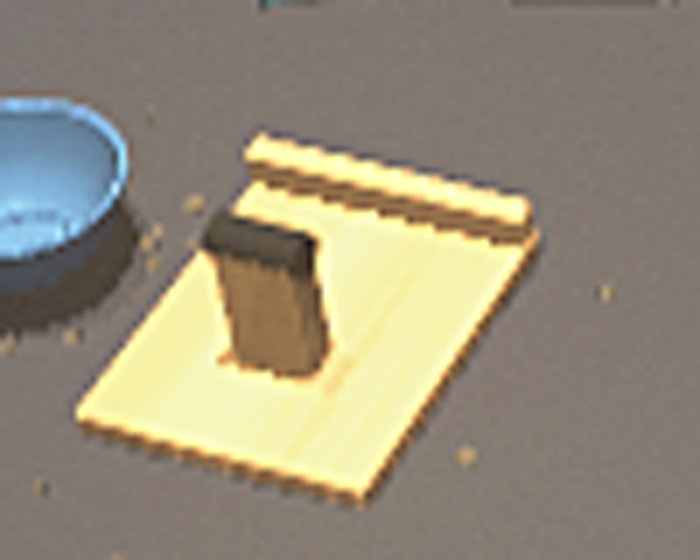

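Run:
```python
from h import *
mt=camera_model("top");ms=camera_model("scene")
def f(p,o,s): return (np.array(p)+.5)/s-.5+np.array(o)
B=[ray(mt,f(p,(150,150),4.7),48) for p in ((707,143),(723,257),(388,299),(372,188))]
print(np.round(B,1)); 
hd=B[0]+B[1];print("tail mid",hd/2,"w",np.linalg.norm(B[0]-B[1]),"yaw",[np.arctan2(*(b-a)[1::-1]) for a,b in((B[0],B[3]),(B[1],B[2]))])
h=f((252,233),(150,150),4.7); print("head",ray(mt,h,165))
# scene red all incl. hi hue
s=cv2.imread("pics/scene0.png")
t=cv2.imread("pics/top0.png")
def red(im):
    q=cv2.cvtColor(im,cv2.COLOR_BGR2HSV); k=((q[...,0]<6)|(q[...,0]>172))&(q[...,1]>150)&(q[...,2]>110)
    n,l,st,c=cv2.connectedComponentsWithStats(k.astype('uint8')); return [(st[i],c[i]) for i in range(1,n) if st[i][4]>100]
print(red(t),red(s))
E4=[ray(mt,f(p,(380,175),6),z) for p,z in (((137,88),12),((428,140),12),((380,490),6),((82,440),6))]
print(np.round(E4,1))
print("yaw",[np.arctan2(*(b-a)[1::-1]) for a,b in((E4[3],E4[0]),(E4[2],E4[1]))], [np.linalg.norm(E4[i]-E4[(i+1)%4]) for i in range(4)],np.mean(E4,0))
pr=[ray(mt,f(p,(380,175),6),84) for p in((245,200),(332,212))]; print("prop head ends",pr, np.linalg.norm(pr[0]-pr[1]))
S=[ray(ms,f(p,(180,210),7),z) for p,z in (((78,412),12),((365,495),12),((540,232),12))]; print("scene easel",np.round(S,1), np.linalg.norm(S[0]-S[1]),np.linalg.norm(S[2]-S[1]),"centre",(S[0]+S[2])/2)
```

```text
[[615.   18.2  48. ]
 [550.3  10.9  48. ]
 [532.4 199.6  48. ]
 [595.4 207.5  48. ]]
tail mid [582.6508668   14.53752541  48.        ] w 65.13352046470418 yaw [np.float64(1.6739658361308742), np.float64(1.6654036580215317)]
head [557.36187575 252.12666183 165.        ]
[(array([194, 190,  20,  19, 294], dtype=int32), array([203.77210884, 199.10884354]))] [(array([419, 243,  20,  17, 277], dtype=int32), array([428.34296029, 251.02888087]))]
[[ 586.8 -255.4   12. ]
 [ 559.3 -384.4   12. ]
 [ 403.6 -357.2    6. ]
 [ 429.9 -225.4    6. ]]
yaw [np.float64(-0.1886646433802276), np.float64(-0.17258593114911064)] [np.float64(131.88794804459815), np.float64(158.12613351111438), np.float64(134.40268580103083), np.float64(159.87145828035162)] [ 494.90757666 -305.60025956    9.        ]
prop head ends [array([ 527.65052101, -290.50722662,   84.        ]), array([ 521.35966511, -327.38030113,   84.        ])] 37.40586173421282
scene easel [[ 561.3 -382.    12. ]
 [ 590.  -255.9   12. ]
 [ 433.2 -224.5   12. ]] 129.33760564896835 159.9641175563218 centre [ 497.24754501 -303.26039207   12.        ]
```

Request:
arm_command([
  {"translation": [-3,-1,-3],"twist": -0.1,"gripper": 0},
  {"translation": [-6,-2,-5],"twist": -0.2,"gripper": 0},
  {"translation": [-10,-3,-6],"twist": -0.35,"gripper": 0},
  {"translation": [-14,-4,-7],"twist": -0.5,"gripper": 0},
  {"translation": [-18,-5,-8],"twist": -0.6,"gripper": 0},
], squeeze=30)

```text
clock: 0.57
eef_pos: [156.1, -419.7, 310.4]
tcp_rot: [-3.141, 0.001, -0.745]
contact_force: [0.1, 0.2, 0.2]
opening: 0.301
```

```bash
cat >> h.py <<'E'
from scipy.spatial.transform import Rotation as Ro
def go(target,yaw=None):
    s=sense(); R=Ro.from_euler('xyz',s["tcp_rot"]).as_matrix()
    d=R.T@(np.array(target,float)-s["eef_pos"])
    print("t",round(s["clock"],2),"pos",s["eef_pos"].round(1),"rot",s["tcp_rot"].round(3),"F",s["contact_force"].round(1),"op",round(s["opening"],3),"q6",s["qpos"][[0,5]].round(2))
    print("-> cm",(d/10).round(2), "twist",None if yaw is None else round(float(s["tcp_rot"][2]-yaw),3))
E
python3 -c "
from h import *
go((588,-60,250),0.099)"
```

```text
t 0.57 pos [ 156.1 -419.7  310.4] rot [-3.141e+00  1.000e-03 -7.450e-01] F [0.1 0.2 0.2] op 0.301 q6 [-1.22 -0.47]
-> cm [  7.37 -55.72   6.08] twist -0.844
```

Request:
arm_command([
  {"translation": [0.6,-4.1,0.4],"twist": -0.12,"gripper": 0},
  {"translation": [1.1,-8.2,0.9],"twist": -0.24,"gripper": 0},
  {"translation": [1.6,-12.3,1.3],"twist": -0.36,"gripper": 0},
  {"translation": [2.2,-16.4,1.8],"twist": -0.48,"gripper": 0},
  {"translation": [2.7,-20.5,2.2],"twist": -0.6,"gripper": 0},
])

```text
clock: 0.98
eef_pos: [315.4, -286.1, 288.6]
tcp_rot: [-3.141, -0.0, -0.14]
contact_force: [1.0, -1.1, 0.4]
opening: -0.001
```

```bash
python3 -c "
from h import *
go((588,-60,250),0.099)"
```

```text
t 0.98 pos [ 315.4 -286.1  288.6] rot [-3.141 -0.    -0.14 ] F [ 1.  -1.1  0.4] op -0.001 q6 [-0.74 -0.6 ]
-> cm [ 23.85 -26.19   3.89] twist -0.239
```

Request:
arm_command([
  {"translation": [2.8,-3.0,0.5],"twist": -0.06,"gripper": 0},
  {"translation": [5.6,-6.0,1.0],"twist": -0.12,"gripper": 0},
  {"translation": [8.4,-9.0,1.5],"twist": -0.18,"gripper": 0},
  {"translation": [11.2,-12.0,1.9],"twist": -0.24,"gripper": 0},
  {"translation": [14,-15.0,2.3],"twist": -0.24,"gripper": 0},
])

```text
clock: 1.4
eef_pos: [476.1, -155.2, 265.5]
tcp_rot: [-3.141, -0.0, 0.104]
contact_force: [0.7, -1.9, -0.3]
opening: 0.003
```

```bash
python3 -c "
from h import *
go((588,-60,250),0.099)"
```

```text
t 1.4 pos [ 476.1 -155.2  265.5] rot [-3.141 -0.     0.104] F [ 0.7 -1.9 -0.3] op 0.003 q6 [-0.32 -0.42]
-> cm [12.12 -8.3   1.56] twist 0.005
```

Request:
arm_command([
  {"translation": [4,-3,0.3],"twist": 0,"gripper": 0},
  {"translation": [8,-6,0.6],"twist": 0,"gripper": 0},
  {"translation": [12,-8.3,1],"twist": 0,"gripper": 0},
  {"translation": [12.1,-8.3,1.2],"twist": 0,"gripper": 0},
  {"translation": [12.1,-8.3,1.2],"twist": 0,"gripper": 0},
])

```text
clock: 1.82
eef_pos: [590.8, -56.7, 252.3]
tcp_rot: [-3.14, -0.001, 0.107]
contact_force: [-1.6, -0.3, -0.2]
opening: -0.001
```

```bash
python3 -c "
from h import *
go((588,-60,250),0.099)
m=camera_model('wrist'); np.save('pics/mw1.npy',m['pose']); cv2.imwrite('pics/w1.png',grab_frame('wrist')); print(m['pose'])"
```

```text
t 1.82 pos [590.8 -56.7 252.3] rot [-3.14e+00 -1.00e-03  1.07e-01] F [-1.6 -0.3 -0.2] op -0.001 q6 [-0.1  -0.21]
-> cm [-0.31  0.29  0.23] twist 0.008
[[ 9.94341280e-01  1.00626288e-01  3.40553790e-02  5.82158747e+02]
 [ 1.06232849e-01 -9.41930140e-01 -3.18562698e-01  2.44193846e+01]
 [ 2.20060754e-05  3.20377841e-01 -9.47289839e-01  3.96067901e+02]
 [ 0.00000000e+00  0.00000000e+00  0.00000000e+00  1.00000000e+00]]
```

View pics/w1.png

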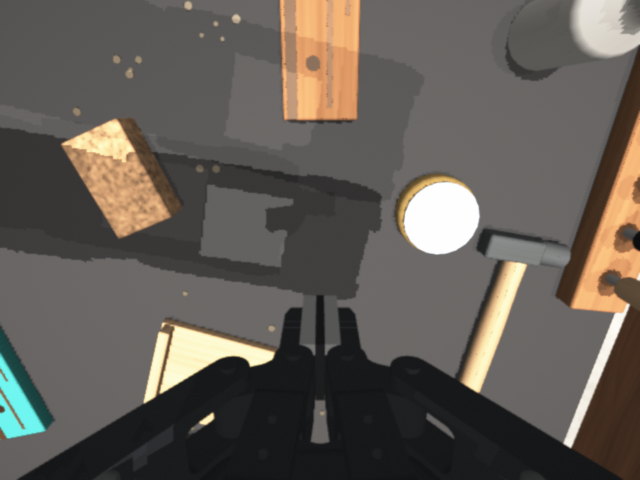

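```bash
python3 -c "
from h import *
m=camera_model('wrist')
p=[ray(m,q,48) for q in ((284,120),(357,120),(359.5,1),(281,1))]
print(np.round(p,1),(p[0]+p[1])/2, np.linalg.norm(p[0]-p[1]),np.linalg.norm(p[2]-p[3]))
a=p[3]-p[0];b=p[2]-p[1];print(np.arctan2(a[1],a[0]),np.arctan2(b[1],b[0]))
c=np.mean(p[2:],0)-(p[0]+p[1])/2; print(np.arctan2(c[1],c[0]))
"
```

```text
[[550.4   8.3  48. ]
 [613.2  15.   48. ]
 [602.9 104.5  48. ]
 [541.1  97.9  48. ]] [581.80795865  11.60936046  48.        ] 63.22935252387723 62.09325088151193
1.6736038354971539 1.6862073456717257
1.6799047356483656
```

```bash
python3 -c "
from h import *
go((585.5,-24,36),0.1)
"
```

```text
t 1.87 pos [588.8 -58.2 252.4] rot [-3.14e+00  1.00e-03  1.07e-01] F [ 0.1 -0.8 -0.5] op 0.001 q6 [-0.1  -0.21]
-> cm [ 0.06 -3.41 21.65] twist 0.007
```

Request:
arm_command([
  {"translation": [0,-1,4.1],"twist": 0.007,"gripper": 0},
  {"translation": [0,-2,8.2],"twist": 0.007,"gripper": 0},
  {"translation": [0,-3,12.3],"twist": 0.007,"gripper": 0},
  {"translation": [0.1,-3.3,16.4],"twist": 0.007,"gripper": 0},
  {"translation": [0.1,-3.4,19.5],"twist": 0.007,"gripper": 0},
])

```text
clock: 2.28
eef_pos: [584.0, -24.3, 55.2]
tcp_rot: [-3.14, 0.003, 0.1]
contact_force: [0.1, -0.0, -1.1]
opening: 0.002
```

```bash
python3 -c "
from h import *
go((585.5,-24,36),0.1)
"
```

```text
t 2.28 pos [584.  -24.3  55.2] rot [-3.14e+00  3.00e-03  1.00e-01] F [ 0.1 -0.  -1.1] op 0.002 q6 [-0.04 -0.15]
-> cm [ 0.16 -0.01  1.92] twist 0.0
```

Request:
arm_command([
  {"translation": [0.1,0,1.9],"twist": 0,"gripper": 0},
  {"translation": [0.1,0,1.9],"twist": 0,"gripper": 0},
  {"translation": [0.1,-1.2,1.9],"twist": 0,"gripper": 0},
  {"translation": [0.1,-2.4,1.9],"twist": 0,"gripper": 0},
  {"translation": [0.1,-3.6,1.9],"twist": 0,"gripper": 0},
])

```text
clock: 2.7
eef_pos: [582.5, 12.5, 38.4]
tcp_rot: [-3.14, -0.0, 0.099]
contact_force: [0.7, 0.3, -0.5]
opening: -0.001
```

Request:
arm_command([
  {"translation": [0,-0.8,0],"twist": 0,"gripper": 0},
  {"translation": [0,-1.6,0],"twist": 0,"gripper": 0},
  {"translation": [0,-2.4,0],"twist": 0,"gripper": 0},
  {"translation": [0,-3.2,0],"twist": 0,"gripper": 0},
  {"translation": [0,-4,0],"twist": 0,"gripper": 0},
])

```text
clock: 3.12
eef_pos: [578.7, 53.1, 38.9]
tcp_rot: [-3.141, -0.001, 0.1]
contact_force: [0.7, -2.3, 1.8]
opening: 0.001
```

```bash
python3 -c "
from h import *
go((575.4,77,36),0.1)
"
```

```text
t 3.12 pos [578.7  53.1  38.9] rot [-3.141e+00 -1.000e-03  1.000e-01] F [ 0.7 -2.3  1.8] op 0.001 q6 [ 0.09 -0.01]
-> cm [-0.09 -2.41  0.29] twist -0.0
```

Request:
arm_command([
  {"translation": [0,-0.4,0.2],"twist": 0,"gripper": 0},
  {"translation": [0,-0.8,0.2],"twist": 0,"gripper": 0},
  {"translation": [0,-1.2,0.2],"twist": 0,"gripper": 0},
  {"translation": [0,-1.6,0.2],"twist": 0,"gripper": 0},
  {"translation": [0,-1.9,0.2],"twist": 0,"gripper": 0},
])

```text
clock: 3.53
eef_pos: [576.6, 72.3, 36.7]
tcp_rot: [-3.141, -0.001, 0.099]
contact_force: [-0.5, -0.8, -0.2]
opening: -0.002
```

```bash
python3 -c "
from h import *
go((575.4,77,36),0.1)
m=camera_model('wrist'); cv2.imwrite('pics/w2.png',grab_frame('wrist'))"
```

```text
t 3.53 pos [576.6  72.3  36.7] rot [-3.141e+00 -1.000e-03  9.900e-02] F [-0.5 -0.8 -0.2] op -0.002 q6 [0.12 0.02]
-> cm [-0.08 -0.48  0.07] twist -0.001
```

View pics/w2.png

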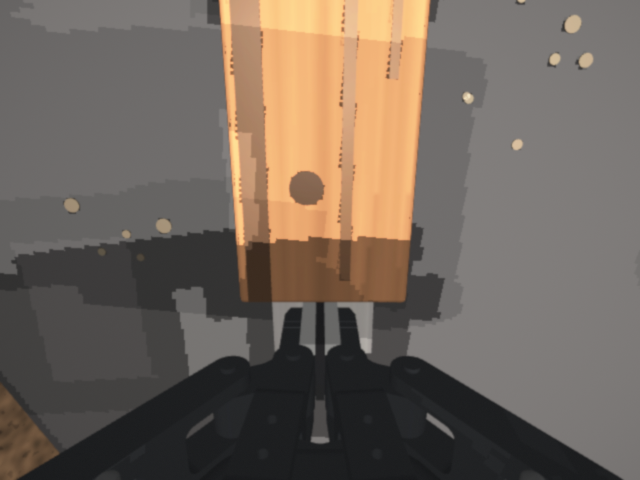

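The wrist view shows the fingers at the tail edge (row 301), centred and the blank straight. Pushing the last bit slowly.

Request:
arm_command([
  {"translation": [0,-0.2,0],"twist": 0,"gripper": 0},
  {"translation": [0,-0.35,0],"twist": 0,"gripper": 0},
  {"translation": [0,-0.5,0],"twist": 0,"gripper": 0},
  {"translation": [0,-0.6,0],"twist": 0,"gripper": 0},
  {"translation": [0,-0.6,0],"twist": 0,"gripper": 0},
])

```text
clock: 4.0
eef_pos: [576.6, 77.3, 36.8]
tcp_rot: [3.141, -0.002, 0.1]
contact_force: [3.1, -11.3, -1.0]
opening: 0.0
```

Request:
arm_command([
  {"translation": [0,-0.1,0],"twist": 0,"gripper": 0},
  {"translation": [0,-0.2,0],"twist": 0,"gripper": 0},
  {"translation": [0,-0.3,0],"twist": 0,"gripper": 0},
  {"translation": [0,-0.4,0],"twist": 0,"gripper": 0},
  {"translation": [0,-0.4,0],"twist": 0,"gripper": 0},
])

```text
clock: 4.42
eef_pos: [577.5, 77.7, 37.0]
tcp_rot: [3.136, -0.003, 0.102]
contact_force: [5.3, -24.4, -0.2]
opening: -0.004
```

Request:
arm_command([
  {"translation": [0,0.8,0],"twist": 0,"gripper": 0},
  {"translation": [0,2,-0.5],"twist": 0,"gripper": 0},
  {"translation": [0,2,-4.5],"twist": 0,"gripper": 0},
  {"translation": [0,2,-8.6],"twist": 0,"gripper": 0},
  {"translation": [0,2,-12.7],"twist": 0,"gripper": 0},
])

```text
clock: 4.83
eef_pos: [578.2, 57.9, 165.3]
tcp_rot: [3.136, -0.001, 0.101]
contact_force: [1.5, -0.2, 0.0]
opening: 0.003
```

Request:
arm_command([
  {"translation": [0,-0.5,-4],"twist": 0,"gripper": 0},
  {"translation": [0,-2,-6],"twist": 0,"gripper": 0},
  {"translation": [0,-5,-7],"twist": 0,"gripper": 0},
  {"translation": [0,-6,-7],"twist": 0,"gripper": 0},
  {"translation": [0,-6,-7],"twist": 0,"gripper": 0},
])

```text
clock: 5.25
eef_pos: [571.8, 119.7, 235.7]
tcp_rot: [3.138, -0.002, 0.103]
contact_force: [-0.5, 0.8, -1.0]
opening: -0.001
```

```bash
python3 -c "
from h import *
go((558,252,175),0.1)
m=camera_model('wrist'); np.save('pics/mw3.npy',m['pose']); cv2.imwrite('pics/w3.png',grab_frame('wrist'))"
```

```text
t 5.25 pos [571.8 119.7 235.7] rot [ 3.138e+00 -2.000e-03  1.030e-01] F [-0.5  0.8 -1. ] op -0.001 q6 [0.21 0.1 ]
-> cm [ -0.02 -13.33   6.02] twist 0.003
```

View pics/w3.png

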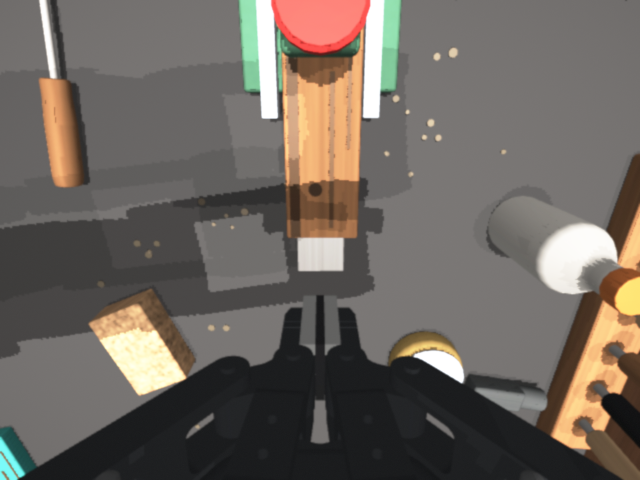

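```bash
python3 -c "
from h import *
m=camera_model('wrist'); m['pose']=np.load('pics/mw3.npy')
for q in ((321,3),): print(ray(m,q,165))
for q in ((288,237),(357,237)): print(ray(m,q,48))
for q in ((298,271),(343,271)): print('tongue end',ray(m,q,30))
mt=camera_model('top');ms=camera_model('scene')
print(tri([mt,ms,m],[(203.8,199.1),(428.3,251.),(321,4)]))
"
```

```text
[559.50786806 247.91167166 165.        ]
[546.86469958  84.79855052  48.        ]
[609.33577533  91.1803574   48.        ]
tongue end [558.509762    43.92673373  30.        ]
tongue end [602.81720052  48.44525613  30.        ]
[559.00954917 251.24244627 155.26931509]
```

Request:
arm_command([
  {"translation": [0,-4,0],"twist": 0,"gripper": 0},
  {"translation": [0,-8,0],"twist": 0,"gripper": 0},
  {"translation": [0,-12,1],"twist": 0,"gripper": 0},
  {"translation": [0,-13.2,3.5],"twist": 0,"gripper": 0},
  {"translation": [0,-13.2,5.5],"twist": 0,"gripper": 0},
])

```text
clock: 5.72
eef_pos: [557.2, 251.3, 177.0]
tcp_rot: [3.137, 0.0, 0.106]
contact_force: [-1.6, -0.5, -0.2]
opening: -0.004
```

```bash
python3 -c "
from h import *
go((558.5,251,140),0.1)"
```

```text
t 5.72 pos [557.2 251.3 177. ] rot [3.137 0.    0.106] F [-1.6 -0.5 -0.2] op -0.004 q6 [0.42 0.32]
-> cm [0.13 0.03 3.7 ] twist 0.006
```

Request:
arm_command([
  {"translation": [0.1,0,0.7],"twist": 0,"gripper": 0},
  {"translation": [0.1,0,1.3],"twist": 0,"gripper": 0},
  {"translation": [0.1,0,1.9],"twist": 0,"gripper": 0},
  {"translation": [0.1,0,2.5],"twist": 0,"gripper": 0},
  {"translation": [0.1,0,3.1],"twist": 0,"gripper": 0},
])

```text
clock: 6.13
eef_pos: [558.2, 250.3, 146.7]
tcp_rot: [3.137, 0.001, 0.105]
contact_force: [-6.3, -0.1, 9.0]
opening: 0.0
```

Request:
arm_command([
  {"translation": [0,0,0.2],"twist": 0,"gripper": 0},
  {"translation": [0,0,0.4],"twist": 0,"gripper": 0},
  {"translation": [0,0,0.6],"twist": 0,"gripper": 0},
  {"translation": [0,0,0.8],"twist": 0,"gripper": 0},
  {"translation": [0,0,0.8],"twist": 0,"gripper": 0},
])

```text
clock: 6.55
eef_pos: [558.5, 249.9, 140.2]
tcp_rot: [3.138, 0.001, 0.103]
contact_force: [-6.2, 2.5, 8.7]
opening: 0.002
```

Request:
arm_command([
  {"translation": [0,0,0.1],"twist": 0,"gripper": 0},
  {"translation": [0,0,0.2],"twist": 0,"gripper": 0},
  {"translation": [0,0,0.3],"twist": 0,"gripper": 0},
  {"translation": [0,0,0.4],"twist": 0,"gripper": 0},
  {"translation": [0,0,0.4],"twist": 0,"gripper": 0},
])

```text
clock: 6.97
eef_pos: [559.0, 249.8, 139.9]
tcp_rot: [3.14, -0.0, 0.102]
contact_force: [-12.7, 0.4, 29.2]
opening: -0.002
```

Request:
arm_command([
  {"translation": [0,0,0.1],"twist": 0,"gripper": 0},
  {"translation": [0,0,0.2],"twist": 0,"gripper": 0},
  {"translation": [0,0,0.3],"twist": 0,"gripper": 0},
  {"translation": [0,0,0.3],"twist": 0,"gripper": 0},
  {"translation": [0,0,0.3],"twist": 0,"gripper": 0},
])

```text
clock: 7.38
eef_pos: [559.4, 249.6, 140.0]
tcp_rot: [-3.141, -0.001, 0.1]
contact_force: [-10.5, 1.4, 22.0]
opening: 0.003
```

Request:
arm_command([
  {"translation": [0,0,-2],"twist": 0,"gripper": 0},
  {"translation": [0,0,-4],"twist": 0,"gripper": 0},
  {"translation": [0,0,-6],"twist": 0,"gripper": 0},
  {"translation": [0,2,-9],"twist": 0,"gripper": 0},
  {"translation": [0,5,-10],"twist": 0,"gripper": 0.3},
])

```text
clock: 7.8
eef_pos: [566.4, 200.5, 244.6]
tcp_rot: [-3.139, -0.007, 0.101]
contact_force: [1.9, 0.0, 0.6]
opening: 0.123
```

```bash
python3 -c "
from h import *
go((572.5,127,60),0.1)
cv2.imwrite('pics/s2.png',cv2.resize(grab_frame('scene')[220:340,300:480],None,fx=4,fy=4))"
```

```text
t 7.8 pos [566.4 200.5 244.6] rot [-3.139 -0.007  0.101] F [1.9 0.  0.6] op 0.123 q6 [0.34 0.24]
-> cm [-0.26  7.41 18.44] twist 0.001
```

View pics/s2.png

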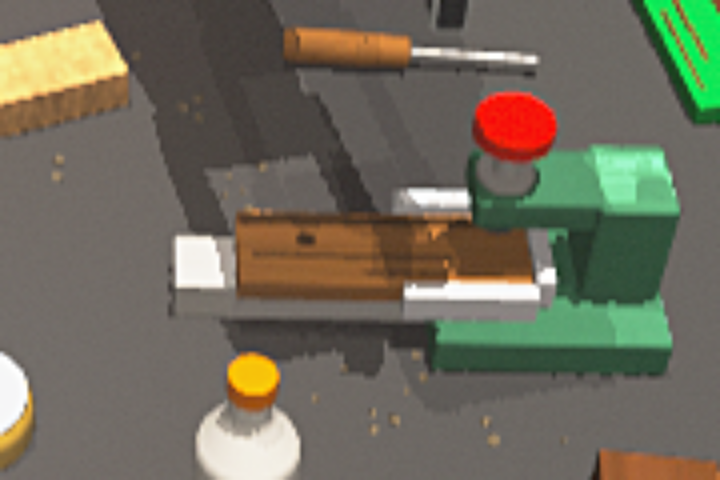

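The plunger is back up and the blank's end is against the fence in the scene crop at (540,265). Going to grip.

Request:
arm_command([
  {"translation": [-0.1,4,0],"twist": 0,"gripper": 1},
  {"translation": [-0.2,7.4,2],"twist": 0,"gripper": 1},
  {"translation": [-0.3,7.4,6],"twist": 0,"gripper": 1},
  {"translation": [-0.3,7.4,10],"twist": 0,"gripper": 1},
  {"translation": [-0.3,7.4,14],"twist": 0,"gripper": 1},
])

```text
clock: 8.27
eef_pos: [573.5, 118.8, 104.8]
tcp_rot: [3.141, -0.01, 0.097]
contact_force: [0.4, 0.2, -0.3]
opening: 0.923
```

```bash
python3 -c "
from h import *
go((572.5,127,18),0.1)
cv2.imwrite('pics/w4.png',grab_frame('wrist'))"
```

```text
t 8.27 pos [573.5 118.8 104.8] rot [ 3.141 -0.01   0.097] F [ 0.4  0.2 -0.3] op 0.923 q6 [0.2  0.11]
-> cm [-0.11 -0.83  8.68] twist -0.003
```

View pics/w4.png

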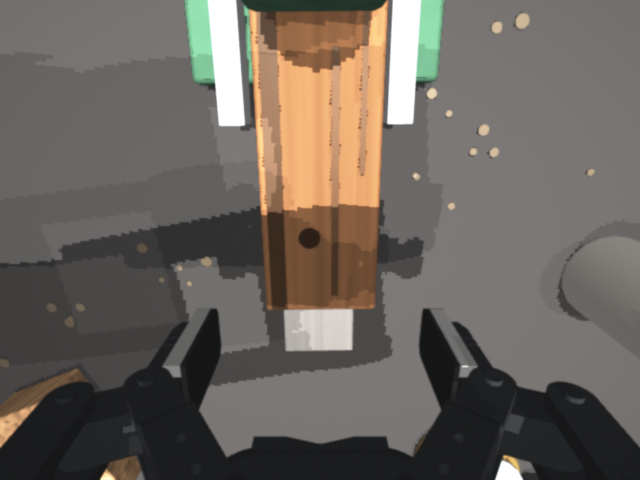

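Request:
arm_command([
  {"translation": [-0.1,-0.8,3],"twist": 0,"gripper": 1},
  {"translation": [-0.1,-0.8,6],"twist": 0,"gripper": 1},
  {"translation": [-0.1,-0.8,8],"twist": 0,"gripper": 1},
  {"translation": [-0.1,-0.8,8.6],"twist": 0,"gripper": 1},
  {"translation": [-0.1,-0.8,8.6],"twist": 0,"gripper": 0.85},
])

```text
clock: 8.73
eef_pos: [566.5, 125.2, 10.3]
tcp_rot: [3.139, 0.003, 0.097]
contact_force: [0.7, -1.1, 0.7]
opening: 0.886
```

Request:
arm_command([
  {"translation": [0,0,0],"twist": 0,"gripper": 0.8},
  {"translation": [0,0,0],"twist": 0,"gripper": 0.7},
  {"translation": [0,0,0],"twist": 0,"gripper": 0.6},
  {"translation": [0,0,0],"twist": 0,"gripper": 0.5},
  {"translation": [0,0,0],"twist": 0,"gripper": 0.5},
], squeeze=50)

```text
clock: 9.15
eef_pos: [568.5, 125.2, 12.6]
tcp_rot: [3.139, -0.001, 0.096]
contact_force: [2.7, -4.3, 8.2]
opening: 0.744
```

```bash
python3 -c "
from h import *
go((572.5,127,18),0.1)
cv2.imwrite('pics/w5.png',grab_frame('wrist'))"
```

```text
t 9.15 pos [568.5 125.2  12.6] rot [ 3.139e+00 -1.000e-03  9.600e-02] F [ 2.7 -4.3  8.2] op 0.744 q6 [0.22 0.12]
-> cm [ 0.42 -0.14 -0.54] twist -0.004
```

View pics/w5.png

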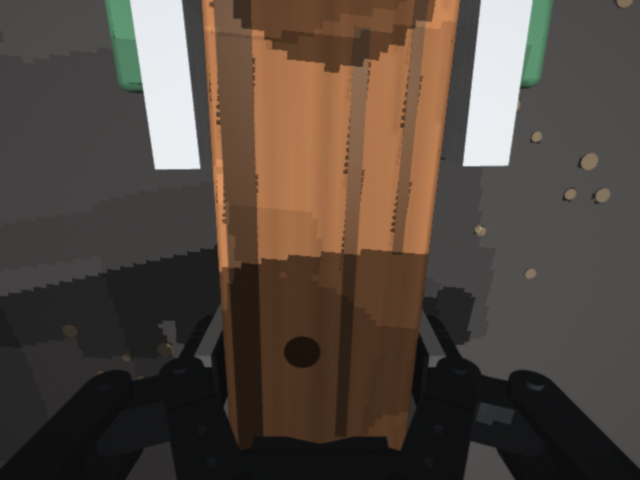

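Request:
arm_command([
  {"translation": [0,0,-0.4],"twist": 0,"gripper": 0.5},
  {"translation": [0,1,-0.6],"twist": 0,"gripper": 0.5},
  {"translation": [0,3.5,-0.6],"twist": 0,"gripper": 0.5},
  {"translation": [0,6,-0.6],"twist": 0,"gripper": 0.5},
  {"translation": [0,9,-0.6],"twist": 0,"gripper": 0.5},
])

```text
clock: 9.62
eef_pos: [577.1, 34.9, 19.4]
tcp_rot: [3.139, -0.002, 0.098]
contact_force: [0.7, -0.5, -0.4]
opening: 0.74
```

Request:
arm_command([
  {"translation": [0,3,-0.5],"twist": 0,"gripper": 0.5},
  {"translation": [0,6,-2],"twist": 0,"gripper": 0.5},
  {"translation": [0,9,-5],"twist": 0,"gripper": 0.5},
  {"translation": [0,10,-9],"twist": 0,"gripper": 0.5},
  {"translation": [0,10,-12],"twist": 0,"gripper": 0.5},
])

```text
clock: 10.03
eef_pos: [586.7, -67.7, 142.3]
tcp_rot: [3.139, -0.002, 0.096]
contact_force: [0.6, -0.1, -0.7]
opening: 0.74
```

```bash
python3 -c "
from h import *
go((572.5,127,18),0.1)
cv2.imwrite('pics/w6.png',grab_frame('wrist'));cv2.imwrite('pics/s6.png',grab_frame('scene'))"
```

```text
t 10.03 pos [586.7 -67.7 142.3] rot [ 3.139e+00 -2.000e-03  9.600e-02] F [ 0.6 -0.1 -0.7] op 0.74 q6 [-0.12 -0.21]
-> cm [  0.42 -19.55  12.38] twist -0.004
```

View pics/w6.png

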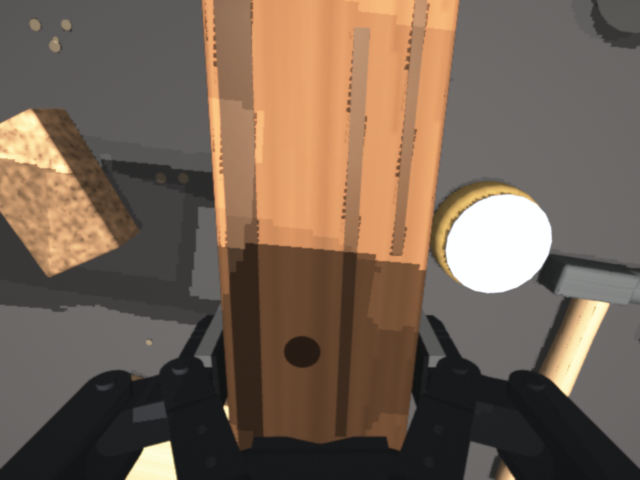

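View pics/s6.png

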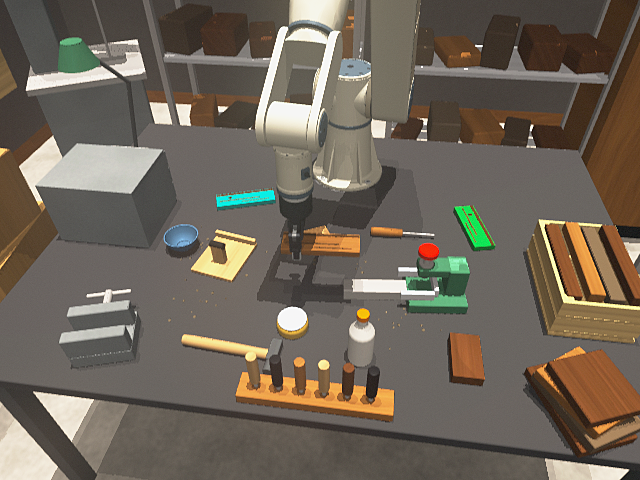

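Request:
arm_command([
  {"translation": [-1,3.5,-1.5],"twist": -0.12,"gripper": 0.5},
  {"translation": [-2,7,-3],"twist": -0.24,"gripper": 0.5},
  {"translation": [-3,10.5,-4.5],"twist": -0.36,"gripper": 0.5},
  {"translation": [-4,14,-6],"twist": -0.48,"gripper": 0.5},
  {"translation": [-4.5,17.5,-7],"twist": -0.6,"gripper": 0.5},
], squeeze=20)

```text
clock: 10.55
eef_pos: [559.6, -246.0, 216.9]
tcp_rot: [3.132, -0.006, 0.703]
contact_force: [1.9, 0.2, -1.1]
opening: 0.74
```

```bash
python3 -c "
from h import *
go((555,-316,210),1.376)
cv2.imwrite('pics/w7.png',grab_frame('wrist'));cv2.imwrite('pics/s7.png',cv2.resize(grab_frame('scene')[150:350,150:400],None,fx=3,fy=3))"
```

```text
t 10.55 pos [ 559.6 -246.   216.9] rot [ 3.132 -0.006  0.703] F [ 1.9  0.2 -1.1] op 0.74 q6 [-0.42 -1.12]
-> cm [-4.88  5.03  0.71] twist -0.673
```

View pics/w7.png

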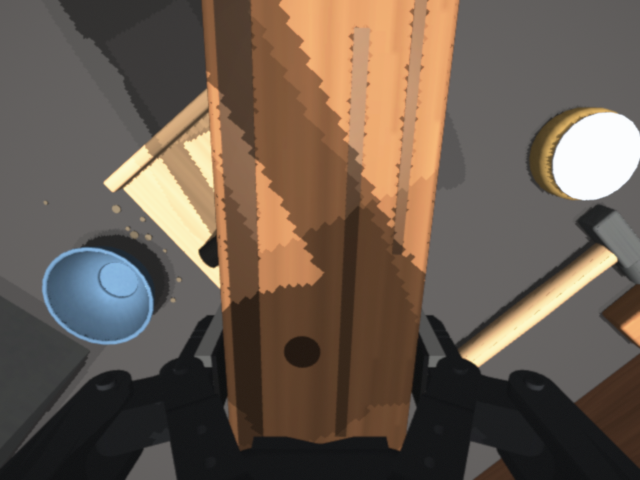

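View pics/s7.png

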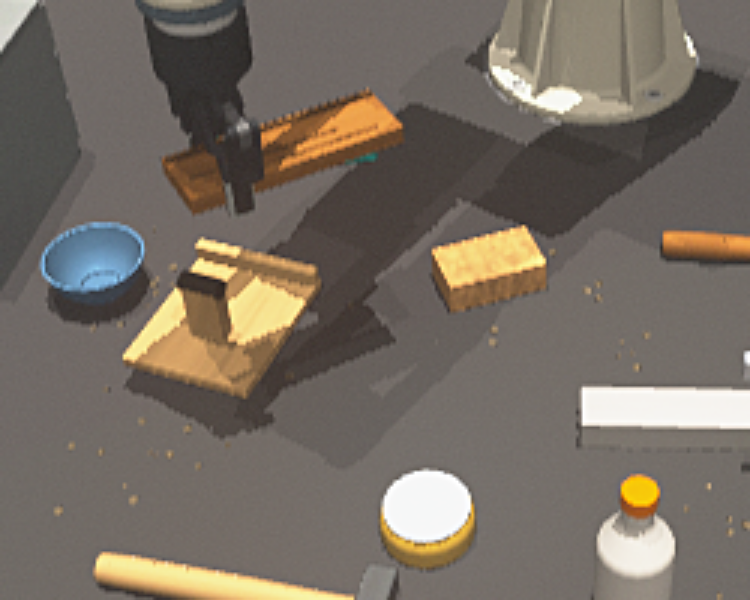

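Run:
```python
from h import *
t=cv2.imread("pics/top0.png"); mt=camera_model("top")
hsv=cv2.cvtColor(t,cv2.COLOR_BGR2HSV)
k=cv2.inRange(hsv,np.array((15,40,110)),np.array((32,200,255))); k[:180]=0;k[270:]=0;k[:,:385]=0;k[:,460:]=0
c=max(cv2.findContours(k,0,cv2.CHAIN_APPROX_NONE)[0],key=cv2.contourArea)
print(cv2.contourArea(c))
P=np.array([ray(mt,p,12)[:2] for p in c[:,0]])
e=np.array([.981,-.194]);n=np.array([.194,.981]);o=np.array([496,-304.5])
a=(P-o)@e;b=(P-o)@n
for nm,sel in (("+y",(b>50)&(abs(a)<55)),("-y",(b<-50)&(abs(a)<55)),("back",(a>70)&(abs(b)<50)),("toe",(a<-70)&(abs(b)<50))):
    q=P[sel].astype(np.float32); vx,vy,x,y=cv2.fitLine(q,cv2.DIST_HUBER,0,.01,.01).ravel()
    print(nm,len(q),"ang",np.arctan2(vy,vx),"a,b", (np.array([x,y])-o)@e,(np.array([x,y])-o)@n)
# prop dark head
d=cv2.inRange(hsv,np.array((0,0,0)),np.array((180,255,55)));d[:200]=0;d[225:]=0;d[:,:410]=0;d[:,440:]=0
n_,l,s,cc=cv2.connectedComponentsWithStats(d); print(s[1:],cc[1:])
for c in cc[1:]:
  p=ray(mt,c,80)[:2]; print((p-o)@e,(p-o)@n)
```

```text
3067.0
+y 40 ang -0.20494482 a,b -0.3573293457031248 68.50979606628418
-y 40 ang -0.20545751 a,b 2.276646850585937 -65.85263998413086
back 37 ang 1.3719091 a,b 80.27452423095703 -2.4679955139160157
toe 37 ang 1.3656875 a,b -83.99535128784179 1.151160095214843
[[419 209  15   7  74]] [[425.66216216 212.56756757]]
19.170103224489434 4.220508237654577
```

Request:
arm_command([
  {"translation": [0.5,3,0],"twist": -0.12,"gripper": 0.5},
  {"translation": [1,6,0],"twist": -0.24,"gripper": 0.5},
  {"translation": [2,9,0],"twist": -0.36,"gripper": 0.5},
  {"translation": [3,12,0],"twist": -0.48,"gripper": 0.5},
  {"translation": [4,15,0],"twist": -0.6,"gripper": 0.5},
], squeeze=25)

```text
clock: 11.07
eef_pos: [688.7, -338.3, 218.7]
tcp_rot: [3.129, 0.002, 1.304]
contact_force: [0.6, 1.2, -1.6]
opening: 0.742
```

```bash
cat >> h.py <<'E'
EO=np.array([496.5,-303]);EY=-0.203;ee=np.array([np.cos(EY),np.sin(EY)]);en=np.array([-np.sin(EY),np.cos(EY)])
def E(x,z,y=0):
    p=EO+x*ee+y*en; return (p[0],p[1],z)
def ego(x,z,y=0):
    go(E(x,z,y),1.368); p=sense()["eef_pos"]; d=p[:2]-EO; print("easel xy",(d@ee).round(1),(d@en).round(1),"z",p[2].round(1))
E
python3 -c "
from h import *
ego(206,60)"
```

```text
t 11.07 pos [ 688.7 -338.3  218.7] rot [3.129e+00 2.000e-03 1.304e+00] F [ 0.6  1.2 -1.6] op 0.742 q6 [-0.46 -1.76]
-> cm [-0.32  0.88 15.88] twist -0.064
easel xy 195.4 4.1 z 218.7
```

Request:
arm_command([
  {"translation": [-0.3,0.9,1],"twist": -0.064,"gripper": 0.5},
  {"translation": [-0.3,1,4],"twist": -0.064,"gripper": 0.5},
  {"translation": [-0.3,1,8],"twist": -0.064,"gripper": 0.5},
  {"translation": [-0.3,1,11],"twist": -0.064,"gripper": 0.5},
  {"translation": [-0.3,1,12],"twist": -0.064,"gripper": 0.5},
])

```text
clock: 11.48
eef_pos: [695.4, -341.9, 91.7]
tcp_rot: [3.138, -0.0, 1.367]
contact_force: [-0.3, 1.0, -2.6]
opening: 0.739
```

```bash
python3 -c "
from h import *
ego(200,48)
cv2.imwrite('pics/w8.png',grab_frame('wrist'));cv2.imwrite('pics/s8.png',cv2.resize(grab_frame('scene')[180:380,100:350],None,fx=3,fy=3))"
```

```text
t 11.48 pos [ 695.4 -341.9   91.7] rot [ 3.138 -0.     1.367] F [-0.3  1.  -2.6] op 0.739 q6 [-0.46 -1.83]
-> cm [-0.21 -0.28  4.36] twist -0.001
easel xy 202.6 2.0 z 91.7
```

View pics/s8.png

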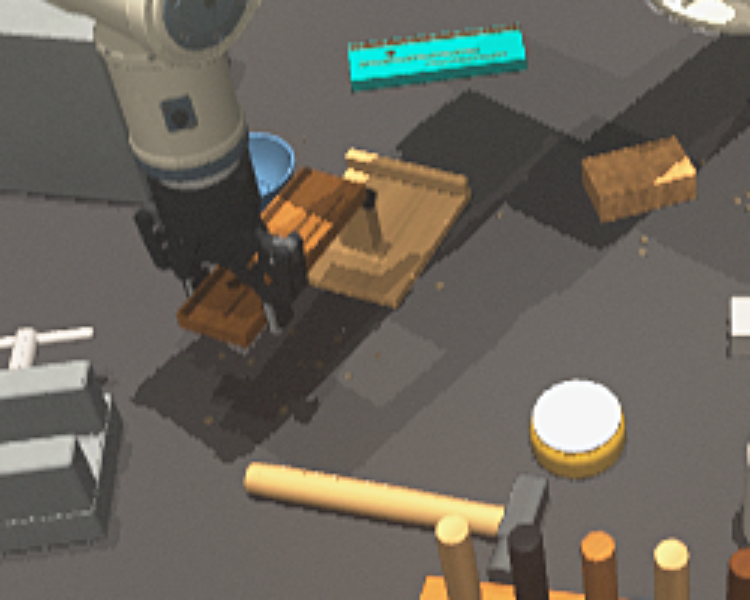

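View pics/w8.png

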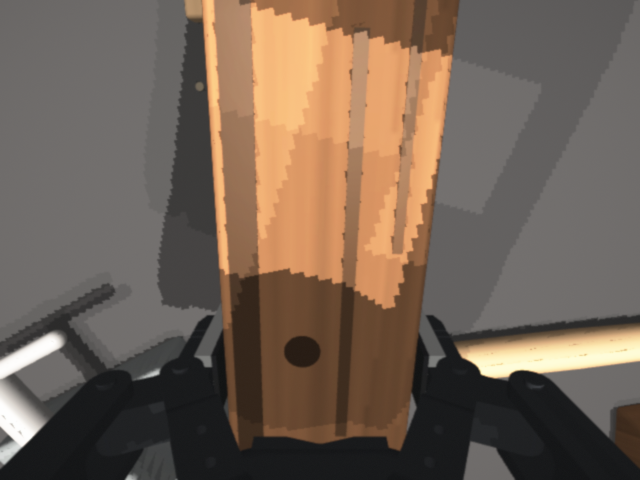

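Request:
arm_command([
  {"translation": [-0.2,0,2.5],"twist": 0,"gripper": 0.5},
  {"translation": [-0.2,0,4.4],"twist": 0,"gripper": 0.5},
  {"translation": [-0.2,0,4.6],"twist": 0,"gripper": 0.5},
  {"translation": [-0.2,-0.6,4.6],"twist": 0,"gripper": 0.5},
  {"translation": [-0.2,-1.2,4.6],"twist": 0,"gripper": 0.5},
])

```text
clock: 12.0
eef_pos: [686.2, -342.9, 51.8]
tcp_rot: [3.132, 0.001, 1.368]
contact_force: [-0.1, 0.7, -0.1]
opening: 0.743
```

Request:
arm_command([
  {"translation": [0,-0.2,0],"twist": 0,"gripper": 0.5},
  {"translation": [0,-0.4,0],"twist": 0,"gripper": 0.5},
  {"translation": [0,-0.6,0],"twist": 0,"gripper": 0.5},
  {"translation": [0,-0.7,0],"twist": 0,"gripper": 0.5},
  {"translation": [0,-0.7,0],"twist": 0,"gripper": 0.5},
])

```text
clock: 12.42
eef_pos: [679.3, -341.6, 52.3]
tcp_rot: [3.131, 0.001, 1.368]
contact_force: [0.3, -0.4, -1.5]
opening: 0.735
```

```bash
python3 -c "
from h import *
ego(185,45)"
```

```text
t 12.42 pos [ 679.3 -341.6   52.3] rot [3.131e+00 1.000e-03 1.368e+00] F [ 0.3 -0.4 -1.5] op 0.735 q6 [-0.47 -1.84]
-> cm [ 0.09 -0.19  0.72] twist -0.0
easel xy 186.8 -0.9 z 52.3
```

Request:
arm_command([
  {"translation": [0.1,0,0.8],"twist": 0,"gripper": 0.5},
  {"translation": [0.1,-0.1,0.8],"twist": 0,"gripper": 0.5},
  {"translation": [0.1,-0.3,0.8],"twist": 0,"gripper": 0.5},
  {"translation": [0.1,-0.4,0.8],"twist": 0,"gripper": 0.5},
  {"translation": [0.1,-0.4,0.8],"twist": 0,"gripper": 0.5},
])

```text
clock: 12.83
eef_pos: [676.7, -339.8, 44.5]
tcp_rot: [3.129, 0.001, 1.367]
contact_force: [5.4, 0.8, -2.6]
opening: 0.74
```

Request:
arm_command([
  {"translation": [0,-0.1,0],"twist": 0,"gripper": 0.5},
  {"translation": [0,-0.2,0],"twist": 0,"gripper": 0.5},
  {"translation": [0,-0.3,0],"twist": 0,"gripper": 0.5},
  {"translation": [0,-0.3,0],"twist": 0,"gripper": 0.5},
  {"translation": [0,-0.3,0],"twist": 0,"gripper": 0.5},
])

```text
clock: 13.25
eef_pos: [676.8, -339.9, 45.8]
tcp_rot: [3.122, 0.002, 1.367]
contact_force: [11.5, 0.4, -2.6]
opening: 0.742
```

```bash
python3 -c "
from h import *
ego(185,45)
cv2.imwrite('pics/s9.png',cv2.resize(grab_frame('scene')[200:320,150:300],None,fx=5,fy=5))"
```

```text
t 13.25 pos [ 676.8 -339.9   45.8] rot [3.122e+00 2.000e-03 1.367e+00] F [11.5  0.4 -2.6] op 0.742 q6 [-0.47 -1.84]
-> cm [-0.02  0.09  0.09] twist -0.001
easel xy 184.1 0.2 z 45.8
```

View pics/s9.png

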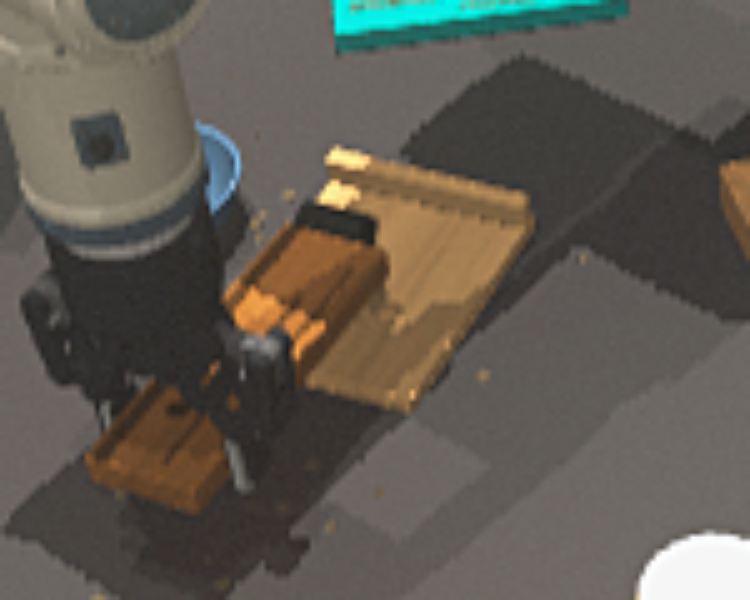

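Request:
arm_command([
  {"translation": [0,-0.36,-1.4],"twist": 0,"gripper": 0.5},
  {"translation": [0,-0.54,-2.7],"twist": 0,"gripper": 0.5},
  {"translation": [0,-0.84,-4.1],"twist": 0,"gripper": 0.5},
  {"translation": [0,-1.24,-5.4],"twist": 0,"gripper": 0.5},
  {"translation": [0,-1.77,-6.6],"twist": 0,"gripper": 0.5},
])

```text
clock: 13.72
eef_pos: [659.9, -336.4, 112.9]
tcp_rot: [3.118, 0.003, 1.367]
contact_force: [7.4, -0.7, -2.6]
opening: 0.74
```

```bash
python3 -c "
from h import *
ego(169,113)
cv2.imwrite('pics/s10.png',cv2.resize(grab_frame('scene')[180:320,130:300],None,fx=4.5,fy=4.5))"
```

```text
t 13.72 pos [ 659.9 -336.4  112.9] rot [3.118e+00 3.000e-03 1.367e+00] F [ 7.4 -0.7 -2.6] op 0.74 q6 [-0.48 -1.84]
-> cm [-0.03  0.22 -0.  ] twist -0.001
easel xy 166.8 0.3 z 112.9
```

View pics/s10.png

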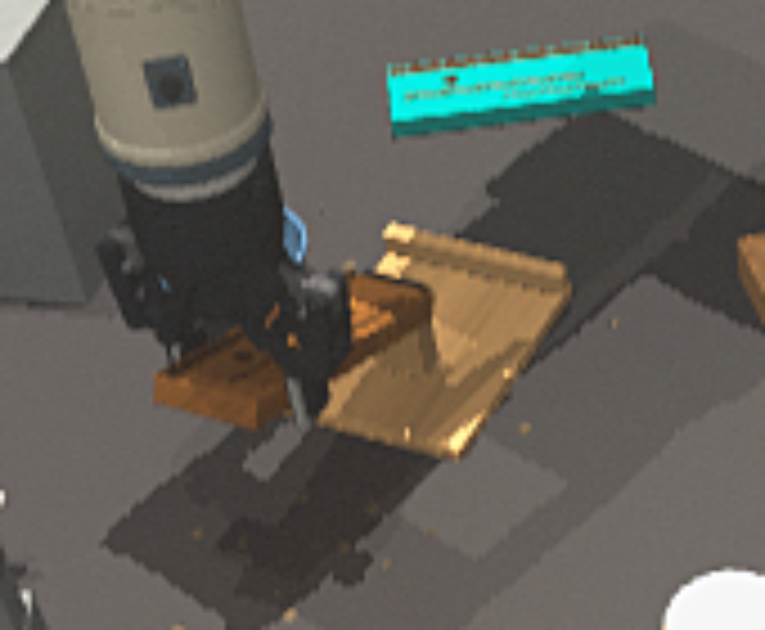

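Request:
arm_command([
  {"translation": [0,-0.8,-1.1],"twist": 0,"gripper": 0.5},
  {"translation": [0,-1.5,-2.25],"twist": 0,"gripper": 0.5},
  {"translation": [0,-2.4,-3.3],"twist": 0,"gripper": 0.5},
  {"translation": [0,-3.3,-4.3],"twist": 0,"gripper": 0.5},
  {"translation": [0,-4.3,-5.25],"twist": 0,"gripper": 0.5},
])

```text
clock: 14.18
eef_pos: [614.4, -327.1, 167.0]
tcp_rot: [3.12, 0.003, 1.367]
contact_force: [0.6, -1.0, -2.0]
opening: 0.743
```

```bash
python3 -c "
from h import *
ego(169,113)
cv2.imwrite('pics/s11.png',cv2.resize(grab_frame('scene')[150:300,130:300],None,fx=4,fy=4))
cv2.imwrite('pics/w11.png',grab_frame('wrist'))"
```

```text
t 14.18 pos [ 614.4 -327.1  167. ] rot [3.120e+00 3.000e-03 1.367e+00] F [ 0.6 -1.  -2. ] op 0.743 q6 [-0.49 -1.86]
-> cm [0.   4.75 5.5 ] twist -0.001
easel xy 120.3 0.2 z 167.0
```

View pics/s11.png

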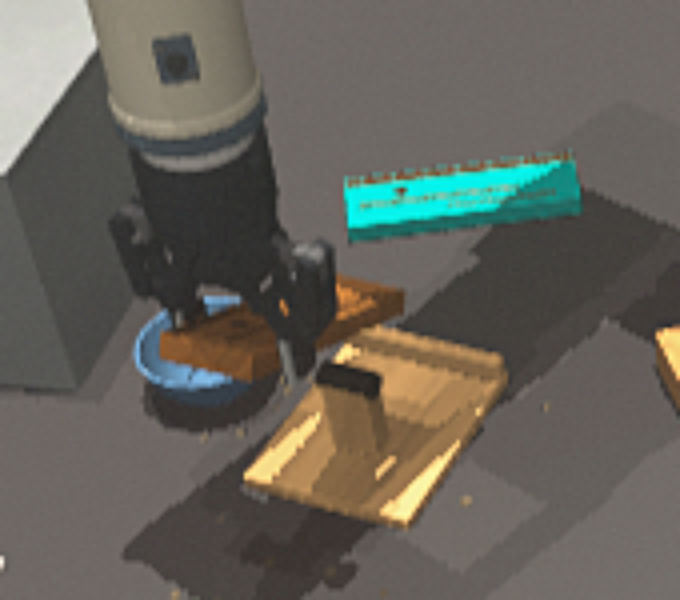

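View pics/w11.png

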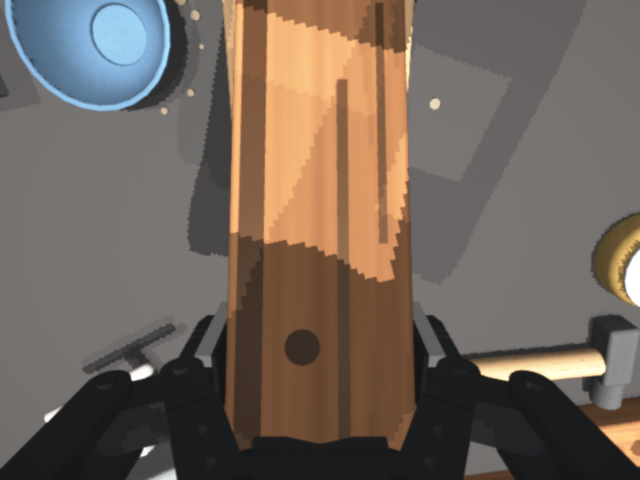

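```bash
cat >> h.py <<'E'
def tilt(rows,m=None):
    # rows: list of (row, uleft, uright) of blank's upper edges 64 mm apart
    m=m or camera_model('wrist'); P=np.array(m['pose']); out=[]
    for v,a,b in rows:
        z=m['fx']*64/(b-a); c=np.array([((a+b)/2-m['cx'])*z/m['fx'],(v-m['cy'])*z/m['fy'],z,1]); w=(P@c)[:3]
        d=w[:2]-EO; out.append([d@ee,d@en,w[2]])
    out=np.array(out); print(out.round(1)); d=out[0]-out[-1]; print("tilt deg",np.degrees(np.arctan2(-d[2],-d[0])))
E
python3 -c "
from h import *
im=cv2.imread('pics/w11.png')
im=cv2.imread('pics/w11.png')
a=np.hstack([cv2.resize(im[0:300,200:270],None,fx=3,fy=2),cv2.resize(im[0:300,380:450],None,fx=3,fy=2)]); cv2.imwrite('pics/w11z.png',a)
tilt([(2,231,412),(230,231,411),(310,228,411)])
"
```

```text
[[  3.8  -0.4 153.7]
 [ 79.7  -0.6 180.7]
 [105.3  -1.1 192.4]]
tilt deg 20.875316917023557
```

View pics/w11z.png

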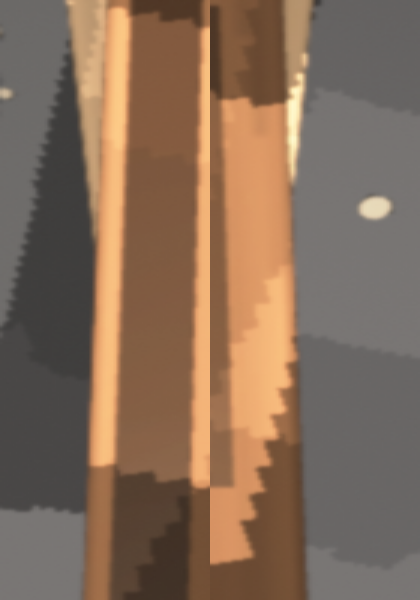

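```bash
python3 -c "
from h import *
tilt([(1,235.3,408.3),(150,232,410.3),(299,227.7,412.5)])
tilt([(1,203,459.5),(299,221.5,424.5)])
"
```

```text
[[  2.   -0.3 146.4]
 [ 53.2  -0.6 169.6]
 [101.   -0.9 192.3]]
tilt deg 24.869293166388818
[[ 12.7   2.  199.6]
 [ 95.1   0.  202.8]]
tilt deg 2.216539532954538
```

Request:
arm_command([
  {"translation": [0,3,0],"twist": 0,"gripper": 0.5},
  {"translation": [0,6,0],"twist": 0,"gripper": 0.5},
  {"translation": [0,7.4,1.5],"twist": 0,"gripper": 0.5},
  {"translation": [0,7.2,3.5],"twist": 0,"gripper": 0.5},
  {"translation": [0,6.8,4.8],"twist": 0,"gripper": 0.5},
], squeeze=20)

```text
clock: 14.7
eef_pos: [682.6, -341.3, 119.6]
tcp_rot: [3.119, 0.003, 1.368]
contact_force: [-1.0, -0.1, -2.3]
opening: 0.74
```

```bash
python3 -c "
from h import *
ego(171,113)
cv2.imwrite('pics/s12.png',cv2.resize(grab_frame('scene')[180:320,130:300],None,fx=4.5,fy=4.5))"
```

```text
t 14.7 pos [ 682.6 -341.3  119.6] rot [3.119e+00 3.000e-03 1.368e+00] F [-1.  -0.1 -2.3] op 0.74 q6 [-0.47 -1.84]
-> cm [ 0.   -1.91  0.62] twist -0.0
easel xy 190.0 -0.0 z 119.6
```

View pics/s12.png

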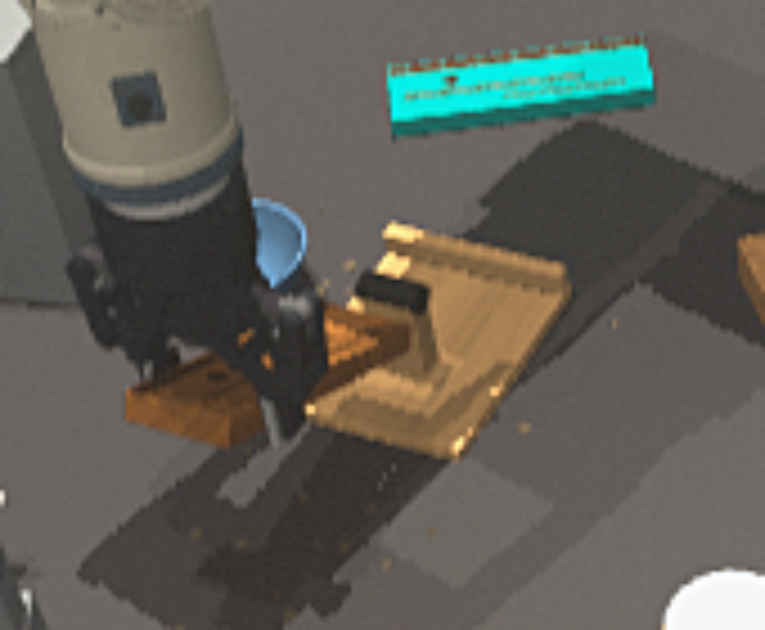

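Request:
arm_command([
  {"translation": [0,-0.8,0.6],"twist": 0,"gripper": 0.5},
  {"translation": [0,-1.4,0.9],"twist": 0,"gripper": 0.5},
  {"translation": [0,-1.9,1.1],"twist": 0,"gripper": 0.5},
  {"translation": [0,-2.2,1.2],"twist": 0,"gripper": 0.5},
  {"translation": [0,-2.4,1.2],"twist": 0,"gripper": 0.5},
])

```text
clock: 15.17
eef_pos: [660.4, -336.4, 106.9]
tcp_rot: [3.115, 0.003, 1.366]
contact_force: [13.4, -0.1, 2.2]
opening: 0.741
```

```bash
python3 -c "
from h import *
ego(171,113)"
```

```text
t 15.17 pos [ 660.4 -336.4  106.9] rot [3.115e+00 3.000e-03 1.366e+00] F [13.4 -0.1  2.2] op 0.741 q6 [-0.48 -1.84]
-> cm [-0.03  0.39 -0.6 ] twist -0.002
easel xy 167.3 0.3 z 106.9
```

Request:
arm_command([
  {"translation": [0,-0.7,-0.4],"twist": 0,"gripper": 0.5},
  {"translation": [0,-1.0,-1.0],"twist": 0,"gripper": 0.5},
  {"translation": [0,-1.3,-1.6],"twist": 0,"gripper": 0.5},
  {"translation": [0,-1.65,-2.1],"twist": 0,"gripper": 0.5},
  {"translation": [0,-2.0,-2.7],"twist": 0,"gripper": 0.5},
])

```text
clock: 15.58
eef_pos: [642.5, -332.8, 135.7]
tcp_rot: [3.108, 0.004, 1.366]
contact_force: [4.6, 0.5, -2.0]
opening: 0.738
```

```bash
python3 -c "
from h import *
ego(171,113)"
```

```text
t 15.58 pos [ 642.5 -332.8  135.7] rot [3.108 0.004 1.366] F [ 4.6  0.5 -2. ] op 0.738 q6 [-0.48 -1.85]
-> cm [-0.01  2.12  2.34] twist -0.002
easel xy 149.0 0.3 z 135.7
```

```bash
python3 -c "
from h import *
ego(171,113)
im=grab_frame('wrist'); cv2.imwrite('pics/w13.png',im)
cv2.imwrite('pics/w13z.png',np.hstack([cv2.resize(im[0:300,200:270],None,fx=3,fy=2),cv2.resize(im[0:300,380:450],None,fx=3,fy=2)]))"
```

```text
t 15.58 pos [ 642.5 -332.8  135.7] rot [3.108 0.004 1.366] F [ 4.6  0.5 -2. ] op 0.738 q6 [-0.48 -1.85]
-> cm [-0.01  2.12  2.34] twist -0.002
easel xy 149.0 0.3 z 135.7
```

View pics/w13z.png

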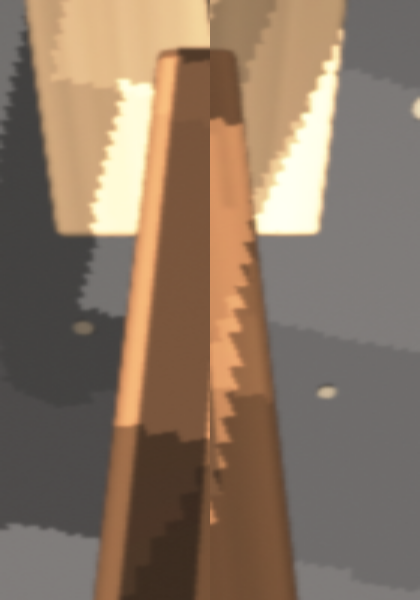

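```bash
python3 -c "
from h import *
tilt([(26,252.5,389),(160,242,398.5),(299,231.7,408.7)])
"
```

```text
[[ 32.7  -0.3  73.8]
 [ 87.6  -0.6 119.2]
 [131.6  -0.6 155.2]]
tilt deg 39.449007032898955
```

View pics/w13.png

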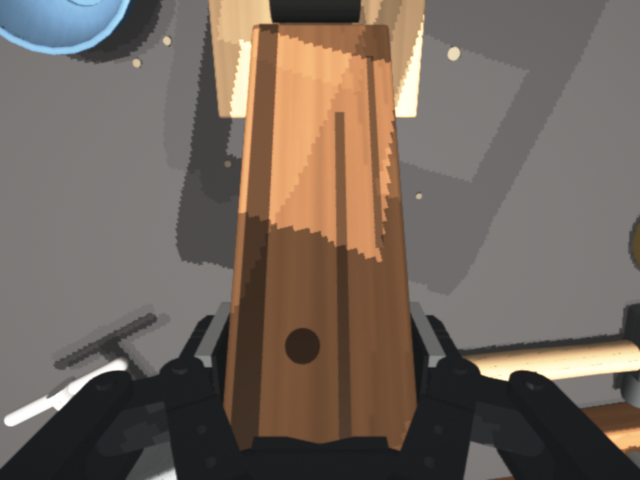

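Request:
arm_command([
  {"translation": [0,-0.8,-0.2],"twist": 0,"gripper": 0.5},
  {"translation": [0,-1.2,-0.7],"twist": 0,"gripper": 0.5},
  {"translation": [0,-1.6,-1.2],"twist": 0,"gripper": 0.5},
  {"translation": [0,-2.05,-1.7],"twist": 0,"gripper": 0.5},
  {"translation": [0,-2.5,-2.1],"twist": 0,"gripper": 0.5},
])

```text
clock: 16.05
eef_pos: [619.1, -328.1, 159.2]
tcp_rot: [3.102, 0.004, 1.365]
contact_force: [7.9, -0.3, -0.5]
opening: 0.739
```

```bash
python3 -c "
from h import *
ego(171,113)
im=grab_frame('wrist'); cv2.imwrite('pics/w14.png',im)
cv2.imwrite('pics/w14z.png',np.hstack([cv2.resize(im[0:300,200:280],None,fx=4,fy=2),cv2.resize(im[0:300,360:440],None,fx=4,fy=2)]))"
```

```text
t 16.05 pos [ 619.1 -328.1  159.2] rot [3.102 0.004 1.365] F [ 7.9 -0.3 -0.5] op 0.739 q6 [-0.49 -1.86]
-> cm [0.02 4.4  4.8 ] twist -0.003
easel xy 125.2 0.1 z 159.2
```

View pics/w14z.png

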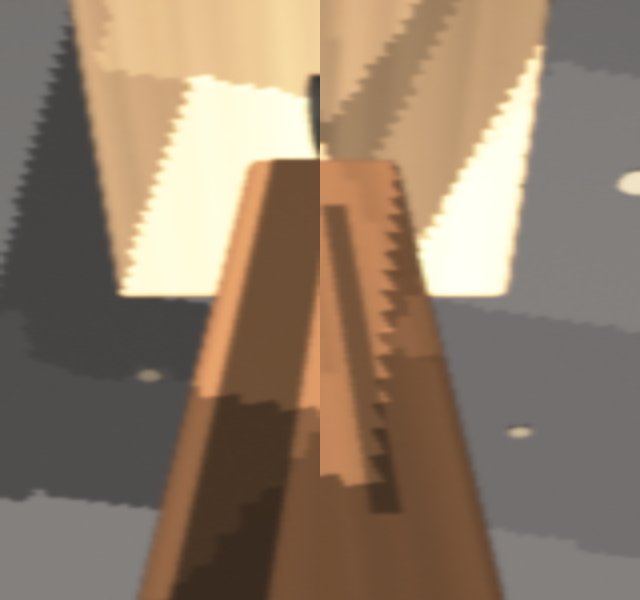

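View pics/w14.png

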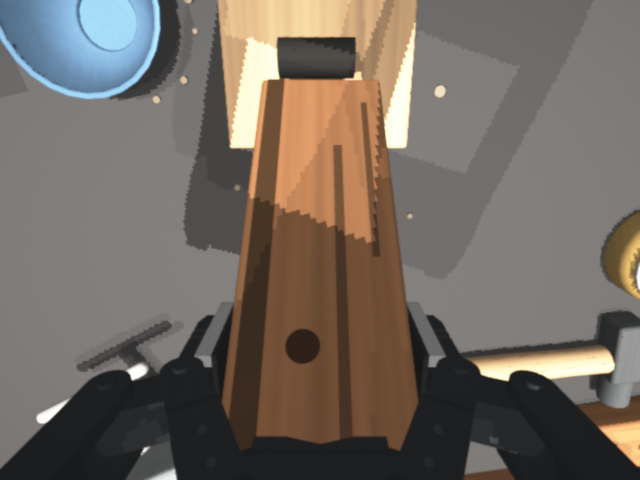

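```bash
python3 -c "
from h import *
tilt([(80,262,379.3),(190,248.5,392.5),(299,235,405.5)])
"
```

```text
[[ 32.1  -0.6  73.4]
 [ 78.6  -0.6 132.9]
 [110.2  -0.7 173.5]]
tilt deg 52.040586732376546
```

Request:
arm_command([
  {"translation": [0,0.3,-2.5],"twist": 0,"gripper": 0.5},
  {"translation": [0,0.3,-5.5],"twist": 0,"gripper": 0.5},
  {"translation": [0,-3,-5.5],"twist": 0,"gripper": 0.5},
  {"translation": [0,-6,-5],"twist": 0,"gripper": 0.5},
  {"translation": [0,-8.6,-4],"twist": 0,"gripper": 0.5},
], squeeze=30)

```text
clock: 16.52
eef_pos: [531.7, -310.1, 197.9]
tcp_rot: [3.101, 0.006, 1.366]
contact_force: [-0.1, 0.0, -1.3]
opening: 0.741
```

```bash
python3 -c "
from h import *
ego(37,116)
im=grab_frame('wrist'); cv2.imwrite('pics/w15.png',im);cv2.imwrite('pics/s15.png',cv2.resize(grab_frame('scene')[150:300,130:300],None,fx=4,fy=4))"
```

```text
t 16.52 pos [ 531.7 -310.1  197.9] rot [3.101 0.006 1.366] F [-0.1  0.  -1.3] op 0.741 q6 [-0.53 -1.91]
-> cm [ 0.03 -0.23  8.19] twist -0.002
easel xy 35.9 0.2 z 197.9
```

View pics/w15.png

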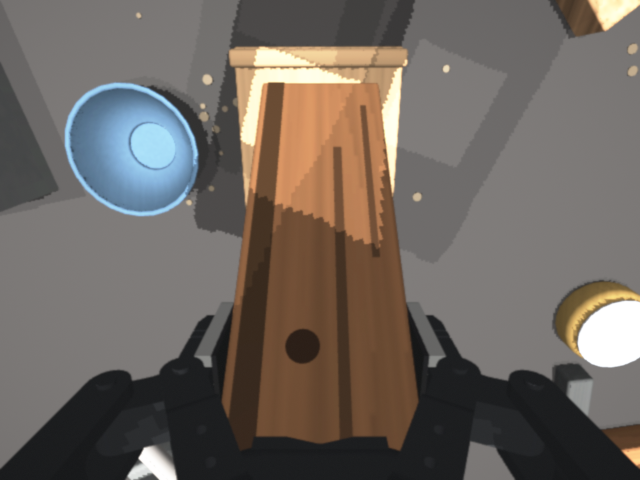

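View pics/s15.png

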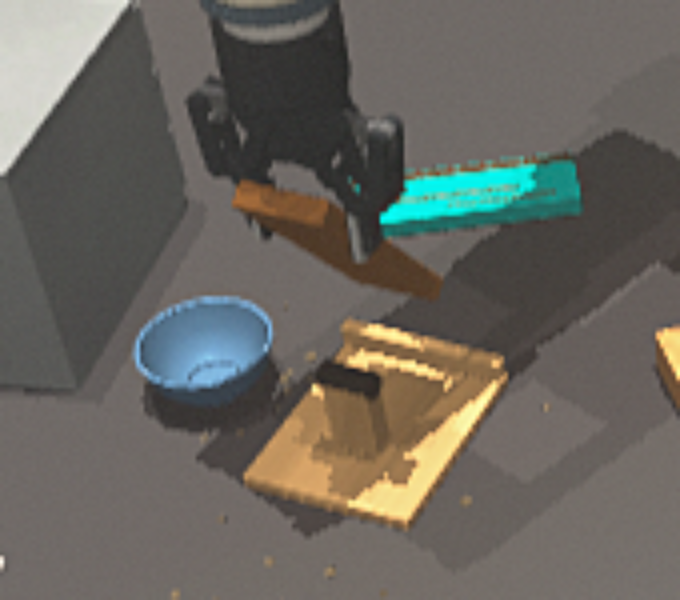

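```bash
python3 -c "
from h import *
m=camera_model('wrist')
for q,z in (((231,66),30),((407,66),30),((235,80),12),((403,82),12)):
    p=ray(m,q,z)[:2]-EO; print(z,(p@ee).round(1),(p@en).round(1))
tilt([(84,262,379.7),(299,235,406)])
"
```

```text
30 -73.1 -64.7
30 -72.5 63.2
12 -64.1 -66.3
12 -62.1 64.6
[[-59.2   0.7 110.4]
 [ 17.3   0.4 208.9]]
tilt deg 52.17396432668684
```

```bash
python3 -c "
from h import *
im=cv2.imread('pics/w15.png'); cv2.imwrite('pics/w15z.png',cv2.resize(im[30:110,220:420],None,fx=4,fy=6,interpolation=cv2.INTER_CUBIC))
m=camera_model('wrist')
for v in (47,52,57,62,66,70,74,78):
  print(v,[((ray(m,(319,v),z)[:2]-EO)@ee).round(1) for z in (30,12)])
"
```

```text
47 [np.float64(-85.2), np.float64(-87.0)]
52 [np.float64(-82.0), np.float64(-83.5)]
57 [np.float64(-78.7), np.float64(-80.1)]
62 [np.float64(-75.4), np.float64(-76.6)]
66 [np.float64(-72.8), np.float64(-73.8)]
70 [np.float64(-70.1), np.float64(-71.0)]
74 [np.float64(-67.4), np.float64(-68.1)]
78 [np.float64(-64.7), np.float64(-65.2)]
```

View pics/w15z.png

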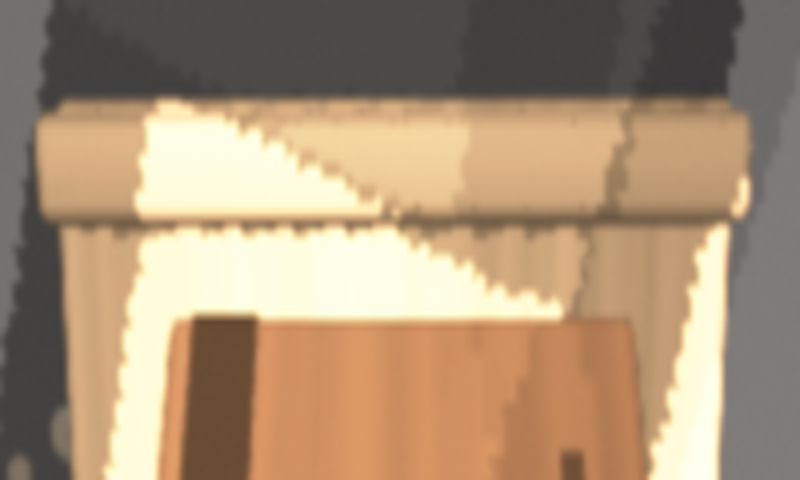

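Request:
arm_command([
  {"translation": [0,0,2],"twist": 0,"gripper": 0.5},
  {"translation": [0,0,4],"twist": 0,"gripper": 0.5},
  {"translation": [0,0,6],"twist": 0,"gripper": 0.5},
  {"translation": [0,0,7.3],"twist": 0,"gripper": 0.5},
  {"translation": [0,0,7.8],"twist": 0,"gripper": 0.5},
])

```text
clock: 17.03
eef_pos: [529.4, -308.7, 114.8]
tcp_rot: [3.111, 0.002, 1.365]
contact_force: [-0.1, 0.1, -1.1]
opening: 0.74
```

```bash
python3 -c "
from h import *
ego(37,111)
im=grab_frame('wrist'); cv2.imwrite('pics/w16.png',im);cv2.imwrite('pics/s16.png',cv2.resize(grab_frame('scene')[180:300,150:300],None,fx=5,fy=5))"
```

```text
t 17.03 pos [ 529.4 -308.7  114.8] rot [3.111e+00 2.000e-03 1.365e+00] F [-0.1  0.1 -1.1] op 0.74 q6 [-0.53 -1.91]
-> cm [-0.1   0.35  0.39] twist -0.003
easel xy 33.4 1.0 z 114.8
```

View pics/w16.png

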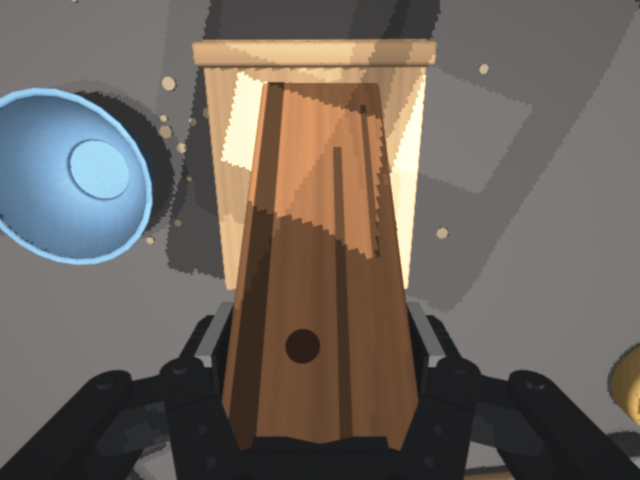

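View pics/s16.png

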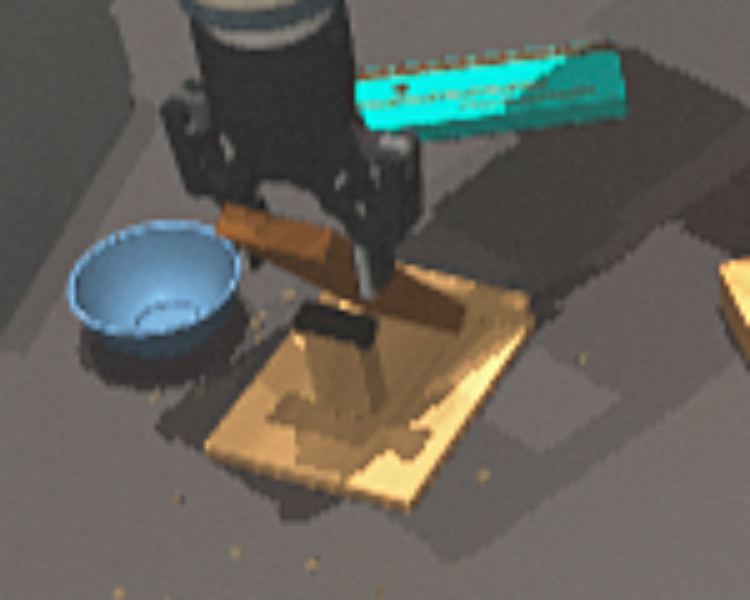

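Request:
arm_command([
  {"translation": [-0.3,0,0],"twist": 0,"gripper": 0.5},
  {"translation": [-0.3,0,0.2],"twist": 0,"gripper": 0.5},
  {"translation": [-0.3,0,0.4],"twist": 0,"gripper": 0.5},
  {"translation": [-0.3,0,0.6],"twist": 0,"gripper": 0.5},
  {"translation": [-0.3,0,0.6],"twist": 0,"gripper": 0.5},
])

```text
clock: 17.55
eef_pos: [529.5, -312.0, 110.0]
tcp_rot: [3.11, 0.003, 1.365]
contact_force: [-0.3, -0.5, -1.8]
opening: 0.744
```

Request:
arm_command([
  {"translation": [0,0,0.1],"twist": 0,"gripper": 0.5},
  {"translation": [0,0,0.2],"twist": 0,"gripper": 0.5},
  {"translation": [0,0,0.3],"twist": 0,"gripper": 0.5},
  {"translation": [0,0,0.3],"twist": 0,"gripper": 0.5},
  {"translation": [0,0,0.3],"twist": 0,"gripper": 0.5},
])

```text
clock: 17.97
eef_pos: [530.8, -312.4, 108.3]
tcp_rot: [3.108, 0.003, 1.364]
contact_force: [1.6, -0.3, 7.4]
opening: 0.74
```

Request:
arm_command([
  {"translation": [0,-0.1,-0.1],"twist": 0,"gripper": 0.5},
  {"translation": [0,-0.3,-0.1],"twist": 0,"gripper": 0.5},
  {"translation": [0,-0.5,-0.1],"twist": 0,"gripper": 0.5},
  {"translation": [0,-0.6,-0.1],"twist": 0,"gripper": 0.5},
  {"translation": [0,-0.6,-0.1],"twist": 0,"gripper": 0.5},
])

```text
clock: 18.38
eef_pos: [524.5, -311.1, 109.0]
tcp_rot: [3.108, 0.003, 1.364]
contact_force: [-0.1, 0.7, 0.7]
opening: 0.742
```

```bash
python3 -c "
from h import *
ego(30,109)
im=grab_frame('wrist'); cv2.imwrite('pics/w17.png',im)"
```

```text
t 18.38 pos [ 524.5 -311.1  109. ] rot [3.108e+00 3.000e-03 1.364e+00] F [-0.1  0.7  0.7] op 0.742 q6 [-0.54 -1.91]
-> cm [0.23 0.1  0.  ] twist -0.004
easel xy 29.0 -2.3 z 109.0
```

View pics/w17.png

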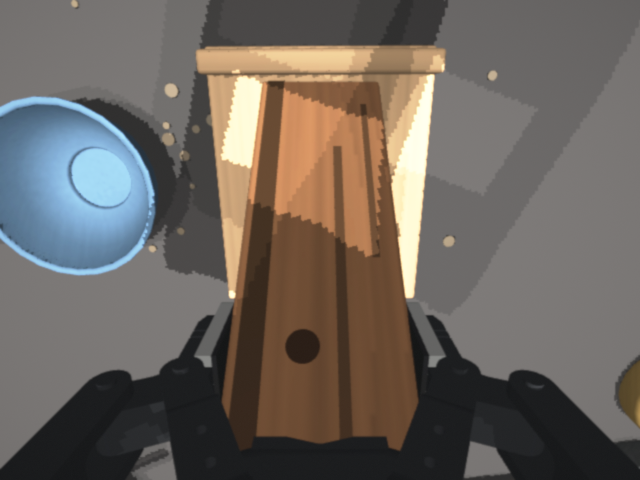

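Request:
arm_command([
  {"translation": [0,-0.2,0],"twist": 0,"gripper": 0.5},
  {"translation": [0,-0.4,0],"twist": 0,"gripper": 0.5},
  {"translation": [0,-0.5,0],"twist": 0,"gripper": 0.5},
  {"translation": [0,-0.6,0],"twist": 0,"gripper": 0.5},
  {"translation": [0,-0.6,0],"twist": 0,"gripper": 0.5},
])

```text
clock: 18.85
eef_pos: [520.4, -310.4, 109.7]
tcp_rot: [3.104, 0.003, 1.364]
contact_force: [6.7, 0.3, 1.5]
opening: 0.744
```

Request:
arm_command([
  {"translation": [0,-0.1,0],"twist": 0,"gripper": 0.5},
  {"translation": [0,-0.2,0],"twist": 0,"gripper": 0.5},
  {"translation": [0,-0.25,0],"twist": 0,"gripper": 0.5},
  {"translation": [0,-0.25,0],"twist": 0,"gripper": 0.5},
  {"translation": [0,-0.25,0],"twist": 0,"gripper": 0.5},
])

```text
clock: 19.27
eef_pos: [519.7, -310.3, 110.3]
tcp_rot: [3.1, 0.004, 1.363]
contact_force: [7.2, 0.1, 0.7]
opening: 0.741
```

```bash
python3 -c "
from h import *
ego(30,109)
im=grab_frame('wrist'); cv2.imwrite('pics/w18.png',im)"
```

```text
t 19.27 pos [ 519.7 -310.3  110.3] rot [3.1   0.004 1.363] F [7.2 0.1 0.7] op 0.741 q6 [-0.55 -1.92]
-> cm [0.25 0.57 0.16] twist -0.005
easel xy 24.2 -2.5 z 110.3
```

View pics/w18.png

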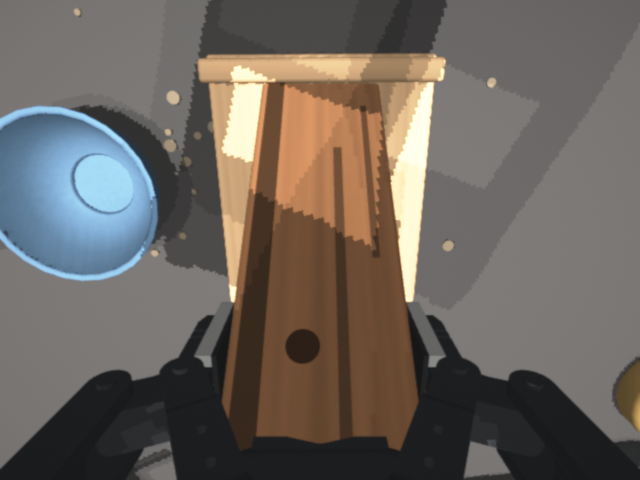

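Request:
arm_command([
  {"translation": [0,0.2,0.3],"twist": 0,"gripper": 0.5},
  {"translation": [0,0.4,0.5],"twist": 0,"gripper": 0.5},
  {"translation": [0,0.6,0.7],"twist": 0,"gripper": 0.5},
  {"translation": [0,0.8,0.85],"twist": 0,"gripper": 0.5},
  {"translation": [0,1.0,1.0],"twist": 0,"gripper": 0.5},
], squeeze=20)

```text
clock: 19.73
eef_pos: [530.8, -312.9, 101.9]
tcp_rot: [3.098, 0.004, 1.363]
contact_force: [2.9, 0.6, 10.4]
opening: 0.741
```

```bash
python3 -c "
from h import *
ego(30,109)
im=grab_frame('wrist'); cv2.imwrite('pics/w19.png',im);cv2.imwrite('pics/s19.png',cv2.resize(grab_frame('scene')[180:300,150:300],None,fx=5,fy=5))"
```

```text
t 19.73 pos [ 530.8 -312.9  101.9] rot [3.098 0.004 1.363] F [ 2.9  0.6 10.4] op 0.741 q6 [-0.54 -1.91]
-> cm [ 0.27 -0.53 -0.73] twist -0.005
easel xy 35.6 -2.7 z 101.9
```

View pics/w19.png

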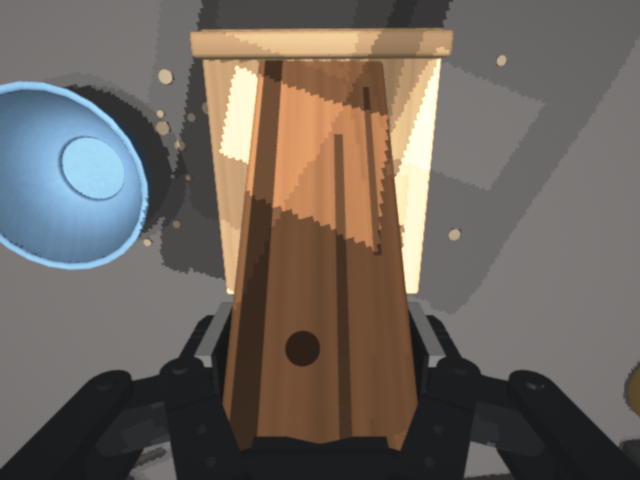

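View pics/s19.png

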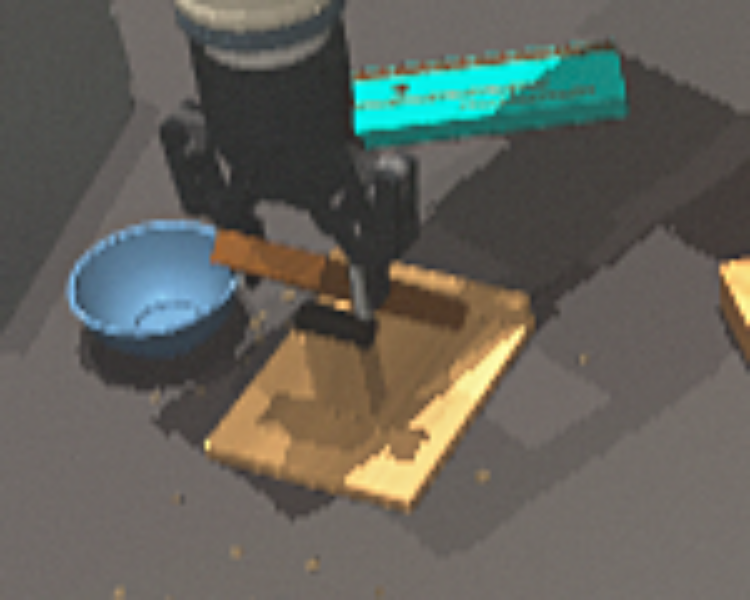

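Request:
arm_command([
  {"translation": [0,0.1,0.2],"twist": 0,"gripper": 0.5},
  {"translation": [0,0.25,0.3],"twist": 0,"gripper": 0.5},
  {"translation": [0,0.4,0.45],"twist": 0,"gripper": 0.5},
  {"translation": [0,0.5,0.6],"twist": 0,"gripper": 0.5},
  {"translation": [0,0.5,0.6],"twist": 0,"gripper": 0.5},
])

```text
clock: 20.25
eef_pos: [535.8, -314.0, 96.7]
tcp_rot: [3.099, 0.004, 1.364]
contact_force: [0.2, 0.8, 10.7]
opening: 0.742
```

```bash
python3 -c "
from h import *
ego(30,109)
im=grab_frame('wrist'); cv2.imwrite('pics/w20.png',im);cv2.imwrite('pics/s20.png',cv2.resize(grab_frame('scene')[180:300,150:300],None,fx=5,fy=5))"
```

```text
t 20.25 pos [ 535.8 -314.    96.7] rot [3.099 0.004 1.364] F [ 0.2  0.8 10.7] op 0.742 q6 [-0.54 -1.91]
-> cm [ 0.28 -1.02 -1.27] twist -0.004
easel xy 40.7 -2.9 z 96.7
```

View pics/w20.png

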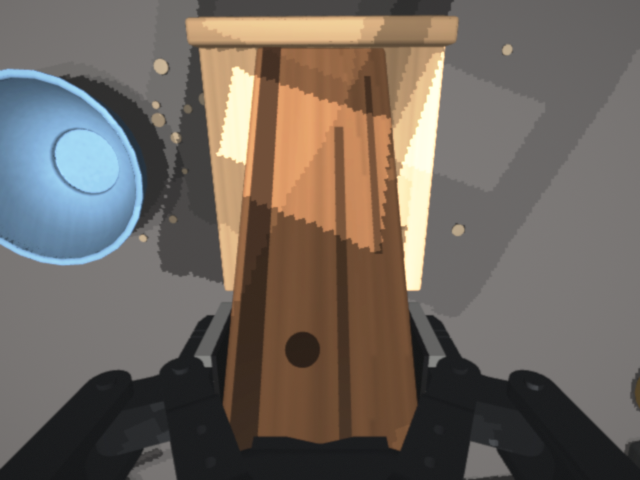

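View pics/s20.png

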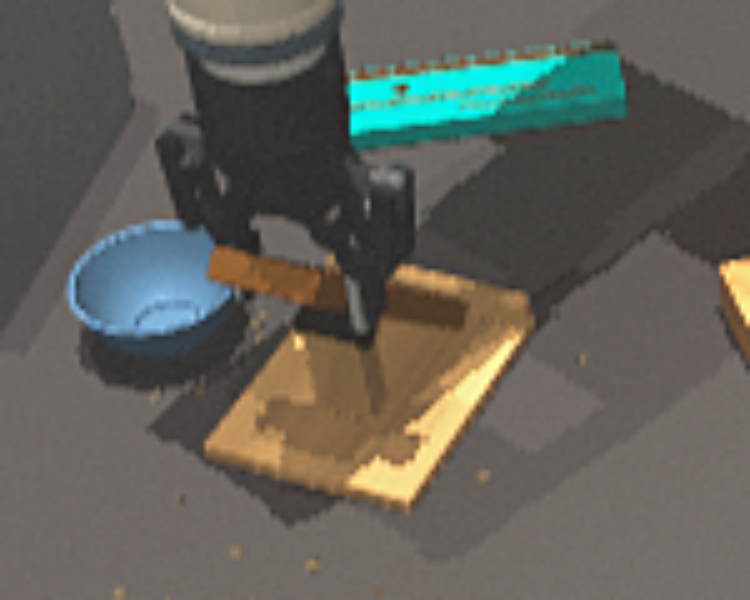

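Request:
arm_command([
  {"translation": [0,0,0],"twist": 0,"gripper": 0.78},
  {"translation": [0,0,0],"twist": 0,"gripper": 0.82},
  {"translation": [0,0,0],"twist": 0,"gripper": 0.9},
  {"translation": [0,0,0],"twist": 0,"gripper": 1},
  {"translation": [0,0,0],"twist": 0,"gripper": 1},
])

```text
clock: 20.77
eef_pos: [535.4, -313.9, 96.4]
tcp_rot: [3.1, 0.004, 1.363]
contact_force: [0.0, -0.5, 0.3]
opening: 1.004
```

```bash
python3 -c "
from h import *
ego(30,109)
im=grab_frame('wrist'); cv2.imwrite('pics/w21.png',im);cv2.imwrite('pics/s21.png',cv2.resize(grab_frame('scene')[180:300,150:300],None,fx=5,fy=5))"
```

```text
t 20.77 pos [ 535.4 -313.9   96.4] rot [3.1   0.004 1.363] F [ 0.  -0.5  0.3] op 1.004 q6 [-0.54 -1.91]
-> cm [ 0.27 -0.98 -1.31] twist -0.005
easel xy 40.3 -2.8 z 96.4
```

View pics/w21.png

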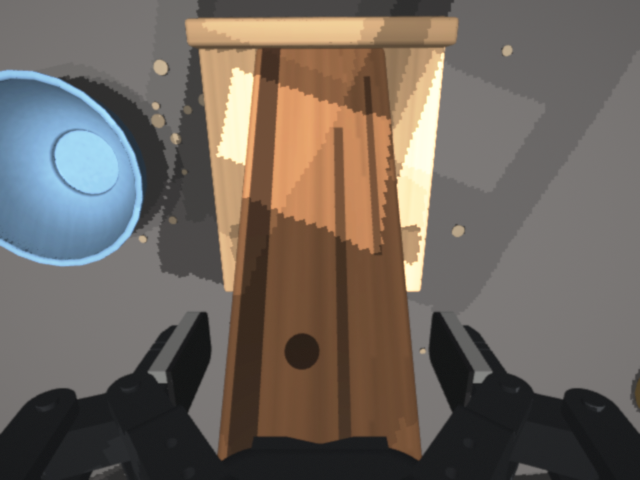

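View pics/s21.png

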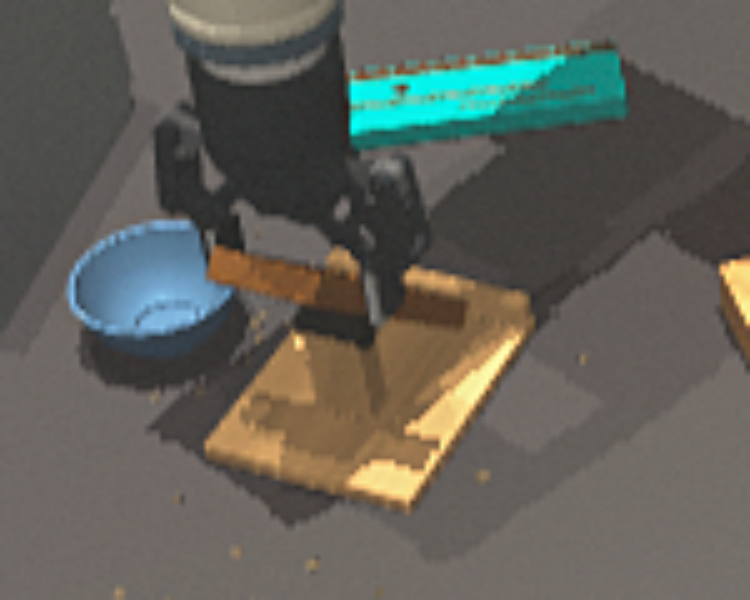

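Request:
arm_command([
  {"translation": [0,0,-2],"twist": 0,"gripper": 1},
  {"translation": [0,0,-5],"twist": 0,"gripper": 1},
  {"translation": [0,0,-9],"twist": 0,"gripper": 1},
  {"translation": [0,0,-13],"twist": 0,"gripper": 1},
  {"translation": [0,0,-17],"twist": 0,"gripper": 1},
])

```text
clock: 21.28
eef_pos: [528.2, -311.5, 267.9]
tcp_rot: [3.1, 0.004, 1.363]
contact_force: [1.2, -0.8, 0.3]
opening: 0.997
```

Request:
arm_command([
  {"translation": [0,4,0],"twist": 0,"gripper": 1},
  {"translation": [0,8,0],"twist": 0,"gripper": 1},
  {"translation": [0,12,0],"twist": 0,"gripper": 1},
  {"translation": [0,14,0],"twist": 0,"gripper": 1},
  {"translation": [0,14,0],"twist": 0,"gripper": 1},
])

```text
clock: 21.7
eef_pos: [668.6, -340.5, 272.9]
tcp_rot: [3.098, 0.004, 1.365]
contact_force: [-2.1, -0.3, -1.1]
opening: 0.997
```

```bash
python3 -c "
from h import *
ego(30,109)
im=grab_frame('wrist'); cv2.imwrite('pics/w22.png',im);s=grab_frame('scene');cv2.imwrite('pics/s22f.png',s);cv2.imwrite('pics/s22.png',cv2.resize(s[180:300,150:300],None,fx=5,fy=5)); cv2.imwrite('pics/t22.png',grab_frame('top'))"
```

```text
t 21.7 pos [ 668.6 -340.5  272.9] rot [3.098 0.004 1.365] F [-2.1 -0.3 -1.1] op 0.997 q6 [-0.48 -1.84]
-> cm [  0.22 -15.31  15.75] twist -0.003
easel xy 176.1 -2.0 z 272.9
```

View pics/w22.png

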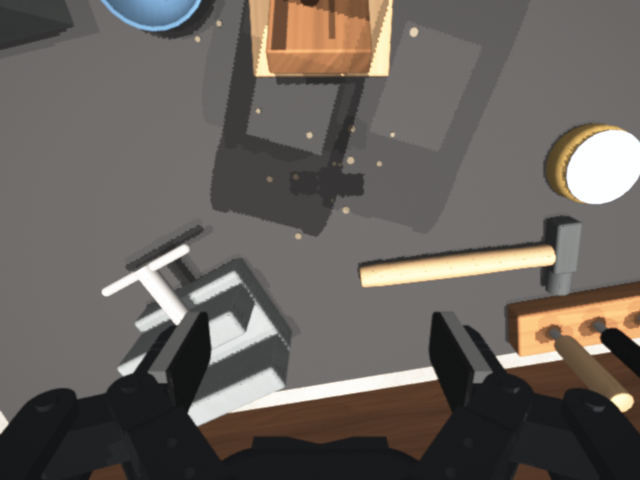

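View pics/s22.png

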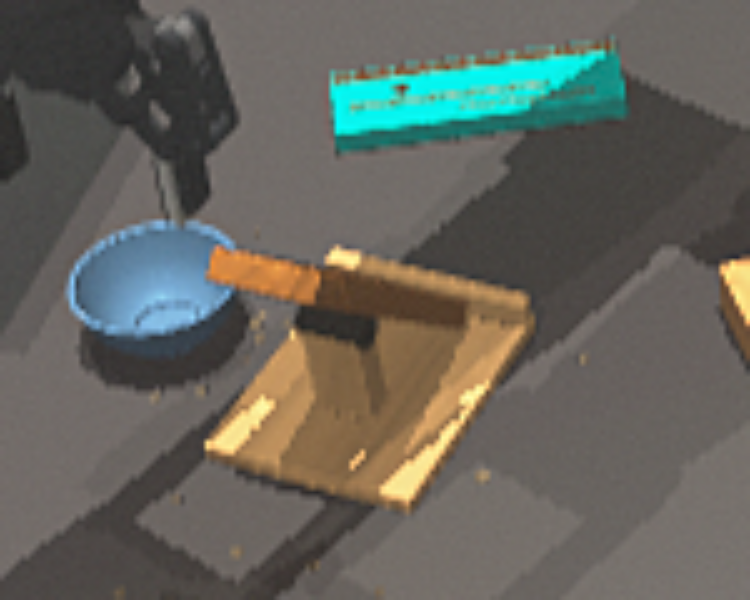

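View pics/t22.png

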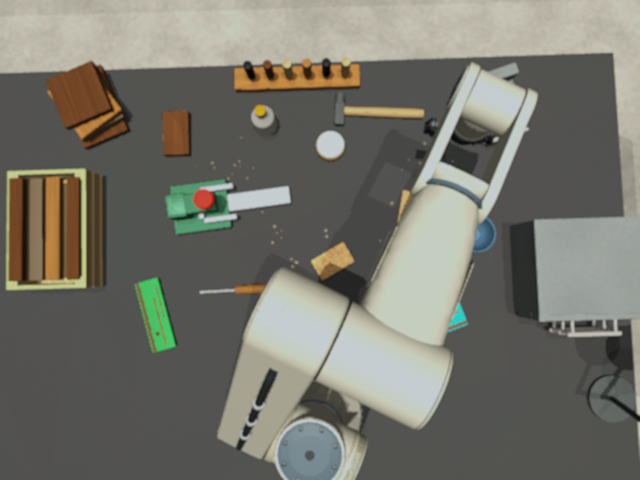

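View pics/s22f.png

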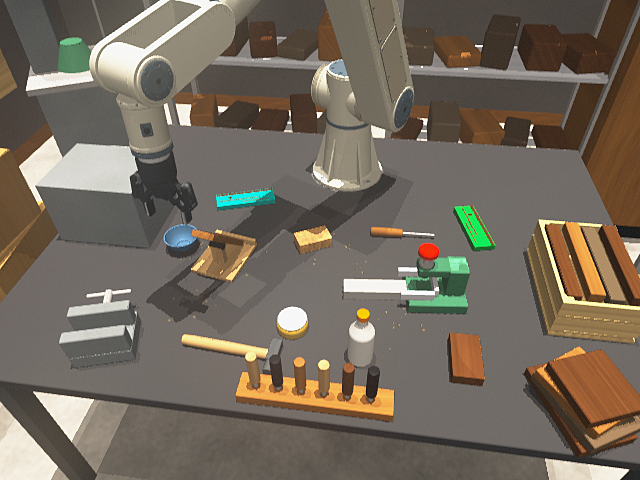

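```bash
python3 -c "
from rig import job,sense
print(sense()['clock']); print(job.sign_off())"
```

```text
21.85
the job is handed in; nothing more can be done
None
```

I pushed the blank home, marked it and leaned it on the easel. The job was handed in at 21.85 s of the 64 s allowed.

- **Push:** I pushed the blank in with shut fingers. It stopped at the predicted distance with about 24 N on the fingers, and the scene view showed its end against the fence.
- **Mark:** I pressed the plunger until the fingers read 140.0 mm with 22–29 N on them, which is the stop. It was back up in the next picture. No stamped mark shows in any of my pictures, so those readings are my only evidence of the marking.
- **Placing:** The tool can only point straight down, so I tilted the blank in the grip by pivoting its end against the easel's rubber prop head. The first try slipped off at about 25 degrees. The second reached about 52 degrees. I then set the lead end behind the batten, laid the blank back onto the prop and let go.
- **Last checks:** After release and retreat, the blank stayed leaning on the prop with its lead end behind the batten and the upper face outward. It was centred to about 1–2 mm in the wrist view. The other things on the bench looked unmoved, though in the last top view the arm hid the easel and parts of the bowl and the turquoise piece.
- **Disagreement:** The wrist camera put the batten about 8 mm from where my easel estimate had it. I found the batten by touch instead, at about 7 N.

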